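# Correct a wrongly packed punch case

## Task

The wooden case should hold three ball-headed punches, but one of its places holds a chisel-ended punch by mistake: open the lid, take the chisel-ended punch out and lay it flat in the open wooden tray. In its place pack the ball-headed punch that lies on the steel bench block, butt against its spring plunger and head held down under the brass lip like the others, then shut the lid fully and let go. Leave the other two punches in their places and do not disturb the other things on the bench.

Things in the scene. Friction and masses are not known exactly. Their poses are not given: they have to be found in the camera images.
- case: Fitted wooden case, fixed. 172 mm deep (x, front to hinge edge) x 202 mm wide (y), 52 mm high without lid; origin at the centre of its underside, x points from the front to the hinge, away from the robot, y left. Walls 7 mm, inner floor 6 mm above the bench. Three places side by side along x at y = 54, 0, -54 mm; heights below are above the bench. Fingers have free room from x = -33 to +21 mm.
- bridge (a point): Middle of the under edge, on the open side, of the wooden bridge over the butts: case x = -33 mm, y = 0, 44 mm high. The bridge runs over all places from x = -45 to -33 mm, top at 49 mm. Under it each place has a pocket 19 mm wide with floor 19 mm high (x = -64 to -33 mm). A packed butt is 6 mm under the bridge.
- plunger_rest (a point): Where the face of the middle place's spring plunger stands at rest, touching a packed butt: case x = -39 mm, 26 mm high. One per place, brass face 13 mm wide; it can be pushed 14 mm back toward the case's front (4 N at first, 11 N at the end; 500 N/m).
- lip (a point): Middle of the lower edge of the brass lip over the heads: case x = 60 mm, y = 0, 39.5 mm high; lip top 44 mm. It overhangs by 7 mm the head stop (face at x = 67 mm) on which packed heads bear, pressed by the plungers. So a punch cannot be lifted straight: push it about 11 mm back against its plunger, tip its head up 20 to 23 degrees about the butt, draw it out along its length. Packing is the reverse.
- cradle (a point): Middle of the top of the cradle bar that carries the shanks near the head: case x = 25.5 mm, y = 0, 19 mm high, 9 mm thick; at each place two posts 9 mm high leave a notch 19 mm wide. A packed punch lies level on it and on the pocket floor.
- place_1 (a point): Left place: the point where the centre of a packed punch lies (case x = 14 mm, 26 mm above the bench); x along the place toward the hinge, y left. Punches lie with the butt toward the front.
- place_2 (a point): Middle place: the point where the centre of a packed punch lies (case x = 14 mm, 26 mm above the bench); x along the place toward the hinge, y left. Punches lie with the butt toward the front.
- place_3 (a point): Right place: the point where the centre of a packed punch lies (case x = 14 mm, 26 mm above the bench); x along the place toward the hinge, y left. Punches lie with the butt toward the front.
- lid (a joint): Angle of the lid, rad: 0 shut, 1.75 fully open (past upright). Its stiff hinges hold it at any angle (about 3 N at the tab to move it). Lamp arms hang over the back of the bench: with the lid up, keep the hand leaning back toward the robot. It cannot shut on a punch that is not down in its place. The lid (0.3 kg) is 172 x 202 mm, 11 mm thick.
- lid_hinge (a point): Middle of the hinge line, on the far top rim of the case, 86 mm from the case's origin and 52 mm above the bench; the hinge line runs along the case's y. With the lid shut the centre of its T-bar is 7.5 mm higher than the hinge line.
- lid_tab (a point): Centre of the brass T-bar by which the lid is opened, moving with the lid: a round bar 10 mm thick and 34 mm long, parallel to the hinge line and 194 mm from it, on a stem 14 mm wide that holds it 22 mm out from the middle of the lid's front edge. Pinched lightly by its two ends (fingers closing along the case's y) it turns between the fingers as the lid swings.
- odd_center (a point): The wrongly packed punch: its end is a flat chisel edge as wide as the shank, with no ball. It starts in one of the three places, butt toward the front. 106 mm long, 0.16 kg. Square shank 14 x 14 mm. The point is half-way along and half-way up (on the axis); its x axis runs along the punch from the plain butt end (at x = -53 mm) to the head end (at +53 mm), z is up. 
- ball_a_center (a point): A ball-headed punch packed rightly, 106 mm long, ball 22 mm across. Square shank 14 x 14 mm. The point is half-way along and half-way up (on the axis); its x axis runs along the punch from the plain butt end (at x = -53 mm) to the head end (at +53 mm), z is up. 
- ball_b_center (a point): A ball-headed punch packed rightly, 106 mm long, ball 20 mm across. Square shank 14 x 14 mm. The point is half-way along and half-way up (on the axis); its x axis runs along the punch from the plain butt end (at x = -53 mm) to the head end (at +53 mm), z is up. 
- ball_c_center (a point): The missing ball-headed punch, lying across the bench block with both ends overhanging, 106 mm long, ball 24 mm across, 0.16 kg; fits any place. Square shank 14 x 14 mm. The point is half-way along and half-way up (on the axis); its x axis runs along the punch from the plain butt end (at x = -53 mm) to the head end (at +53 mm), z is up. 
- bench_block: Polished steel bench block 62 x 62 x 20 mm, fixed, origin at the centre of its underside; the missing punch lies on it.
- odd_tray: Open wooden tray for odd tools, fixed, 150 mm (its x) x 100 mm (its y), 26 mm high, walls and floor 5 mm; origin at the centre of its underside.
- graver: Bystander: graver with turned handle, 94 mm, loose, origin at its underside.
- marker_pen: Bystander: marker pen 138 mm, loose.
- pumice: Bystander: lump of pumice 30 mm, loose.
- green_jar: Bystander: jar 42 mm across, 70 mm high, loose.
Mind the look-alikes: they are no part of the job. Leave any green look-alike of the part that bears ball_c_center alone.

How it is judged:
By the outcome, as a careful person would: the job done as asked, in the order asked, and still so for the second after the job is handed in, with the robot touching nothing.
It also fails if it takes over 72 s, if anything falls off the work surface, if the arm or the gripper's body presses on something with over 40 N, if the wrist force passes 120 N, or if a joint passes its speed limit or range.

## Robot

A 6-joint arm with a two-finger parallel gripper is mounted at the origin on a cart in front of the work surface, level with it; the furniture and walls round the work are solid. World frame = base frame: x ahead of the robot, y to its left, z up, the work surface at z = 0. Lengths are in m, angles in degrees, forces in N, time in s.
With the tool pointing down it reaches from about 0.25 to 0.775 m from the base axis. Payload 4 kg.
Tool frame: the origin (TCP) lies at the very end of the fingers, on their centre line; the grasp point (between the pads) lies 19 mm behind it; z points along the fingers, x is the direction in which the jaws open and shut, and the axes are right-handed (so a half turn about z gives the same grasp; the last joint's range is limited). The gripper opens to 94 mm and grips with 3 to 60 N. Pads are 16 mm wide; open, the fingers measure 119 mm over their backs; the gripper's body (75 mm by 177 mm) begins 78 mm behind the grasp point.
Start: joints at [-71.339, 4.996, 78.535, -0, 96.463, -5.907], TCP at [0.229, -0.5, 0.177] pointing down, gripper open.
Joint ranges: [-177.83, 177.83], [-43.37, 116.18], [15.69, 146.23], [-61.86, 241.86], [9.47, 152.12], [-147.06, 147.06]. Speed limits (degrees/s): [159.86, 159.86, 180, 180, 180, 180].

## Interface

Orientations are given as a 3x3 rotation matrix whose columns are the frame's x, y, z axes.
In Python, from station import arm, grip, imaging, spot_in, pinpoint gives the robot as it stands. Calls block until the motion is done:
- arm.goto(position, orientation): joint-space move of the TCP to a pose.
- arm.move_straight(position, rotation=None, max_speed=0.15, force_limit=None): straight line of the TCP; rotation=None keeps the orientation; max_speed is the mean speed in m/s. With force_limit (N) it stops when the force on the tool has changed by that much, and returns True; else False.
- arm.goto_joints(angles): joint-space move.
- grip(opening, squeeze=None): finger opening in m; squeeze is the grip in N (None keeps the last); returns when the fingers have stopped.
- arm.wait(seconds).
- arm.solve_ik(position, orientation): joint angles nearest the present ones, or None.
- arm.read_state(): the state.
- imaging.capture(name): name is "scene" or "top" or "wrist"; returns the picture (400x640x3 uint8, red, green, blue); there is no depth.
- imaging.calibration(name): a dict with "fovy" (degrees; the focal length in pixels is half the picture's height over the tangent of half this angle, whatever the lens; pixels are square), "cx", "cy" (the principal point, pixels), "k1" (the pictures are not rectified: a ray, as slopes to the right and down, at radius r is drawn at 1 + k1 r^2 times it, then the intrinsics apply), "R" (3x3) and "t" (3): a world point X has camera coordinates R X + t; the wrist camera has in their place "tool_from_camera" (4x4, takes a point from camera to tool coordinates, whose origin is the TCP and whose axes are the tool frame's). Camera axes: x right, y down, z forward; pixel columns grow to the right and rows downward; lengths in m; the calibration is good to about 2 mm. A picture is of the moment at which its call begins: read the wrist's pose just before it. calibration takes no time and is no camera call.
A pose or a line that the arm cannot do raises arm.MotionError and nothing moves.
- arm.sign_off(): hands the job in, once; it reports no verdict.
Trained networks look in the newest picture that a camera, given by its name, has taken for a name from the list of things; names that differ only in an ending like _2 or _b are one class to them, and where a whole thing is asked for, a point or a joint stands for the part that bears it (a point fixed in the world has none). Each returns a list of dicts, best first, with "score" (0 to 1); they miss things now and then, are a little off and sometimes report something else, mostly with a low value. They report only what shows in the picture. A call takes as long as a camera call. They do not tell look-alikes from the thing itself.
- spot_in(camera, name): "location" ([column, row] in pixels, amid what is visible of it).
- pinpoint(camera, name): "location" ([column, row] in pixels: a listed point, or the origin of a listed thing).
The state is a dict: "clock": time; "joint_pos": joint angles; "qd": joint speeds; "tau": joint torques, N m; "tool_pos": TCP position; "tcp_rot": TCP orientation; "ft_force": force on the tool from outside, world axes, zero at the start; "moment": the same for the moment, N m; "opening": finger opening in m.
Only numpy, scipy, OpenCV 4.12 (cv2) and the standard library are available. Lean on these libraries where they do the work, as an engineer would, in place of code of your own. Each camera call takes 0.05 s, during which the arm holds its last target.

## Working session

There is one attempt and no reset: what is moved stays moved. The work goes in short steps, each a Python script; the robot and the scene stay as the last script left them, time stands still between calls to the robot, and variables do not carry over. Pictures are saved under pics/ and viewed, and the job is handed in when it is done.

```bash
ls; mkdir -p pics; cat > h.py <<'E'
import numpy as np, cv2
from station import arm, grip, imaging, spot_in, pinpoint
def save(im,n,crop=None,scale=1):
    if crop: im=im[crop[1]:crop[3],crop[0]:crop[2]]
    if scale!=1: im=cv2.resize(im,None,fx=scale,fy=scale,interpolation=cv2.INTER_CUBIC)
    cv2.imwrite('pics/'+n,im[:,:,::-1])
def cam(name,pose=None):
    c=imaging.calibration(name); f=200/np.tan(np.radians(c['fovy'])/2)
    if 'R' in c: R=np.array(c['R']);t=np.array(c['t'])
    else:
        T=np.array(c['tool_from_camera']); p,Rt=pose
        Rc=Rt@T[:3,:3]; tc=Rt@T[:3,3]+p
        R=Rc.T; t=-R@tc
    return f,c['cx'],c['cy'],c['k1'],R,t
def ray(C,px):
    f,cx,cy,k1,R,t=C
    d=np.array([(px[0]-cx)/f,(px[1]-cy)/f]); u=d.copy()
    for _ in range(30): u=d/(1+k1*(u@u))
    v=R.T@np.array([u[0],u[1],1]); return -R.T@t, v/np.linalg.norm(v)
def onz(C,px,z):
    o,v=ray(C,px); return o+v*(z-o[2])/v[2]
def proj(C,X):
    f,cx,cy,k1,R,t=C; q=R@np.asarray(X,float)+t; u=q[:2]/q[2]; u=u*(1+k1*(u@u)); return np.array([f*u[0]+cx,f*u[1]+cy])
def tri(obs):
    A=np.zeros((3,3));b=np.zeros(3)
    for C,px in obs:
        o,v=ray(C,px);P=np.eye(3)-np.outer(v,v);A+=P;b+=P@o
    return np.linalg.solve(A,b)
def pose():
    s=arm.read_state(); return np.array(s['tool_pos']),np.array(s['tcp_rot'])
E
python3 - <<'E'
from h import *
for n in ['scene','top','wrist']:
    save(imaging.capture(n),n+'0.png')
    print(n,{k:np.round(v,3).tolist() for k,v in imaging.calibration(n).items()})
s=arm.read_state();print(s)
E
```

```text
pics
scene {'fovy': 44.406, 'cx': 328.138, 'cy': 196.108, 'k1': -0.139, 'R': [[-0.825, -0.564, -0.019], [-0.228, 0.364, -0.903], [0.517, -0.741, -0.429]], 't': [0.441, 0.236, 1.028]}
top {'fovy': 47.659, 'cx': 317.146, 'cy': 204.812, 'k1': 0.007, 'R': [[0.009, -1.0, 0.022], [-0.98, -0.013, -0.197], [0.197, -0.02, -0.98]], 't': [-0.098, 0.582, 1.29]}
wrist {'fovy': 70.817, 'cx': 319.782, 'cy': 197.298, 'k1': -0.024, 'tool_from_camera': [[1.0, -0.001, 0.0, -0.001], [0.001, 0.96, 0.28, -0.081], [-0.0, -0.28, 0.96, -0.208], [0.0, 0.0, 0.0, 1.0]]}
{'clock': 0.15, 'joint_pos': array([-7.13403451e+01,  5.03044572e+00,  7.86016662e+01,  5.63893648e-04,
        9.64628699e+01, -5.90758418e+00]), 'qd': array([-0.00344856, -0.07239661, -0.27342185, -0.01511523,  0.00984614,
       -0.08685244]), 'tau': array([ 1.15998315e-03, -3.40643442e+01, -3.02792788e+01,  7.18483957e-02,
        3.04997864e-02, -1.19942019e-04]), 'tool_pos': array([ 0.22851929, -0.49978334,  0.17559117]), 'tcp_rot': array([[ 4.15761407e-01, -9.09473573e-01, -5.21123422e-04],
       [-9.09472230e-01, -4.15761695e-01,  1.57373543e-03],
       [-1.64793394e-03, -1.80351177e-04, -9.99998626e-01]]), 'ft_force': array([ 0.79531205, -1.04109873,  0.07280085]), 'moment': array([ 0.0012627 , -0.00225396, -0.00581965]), 'opening': 0.09400548162206714}
```

View pics/scene0.png

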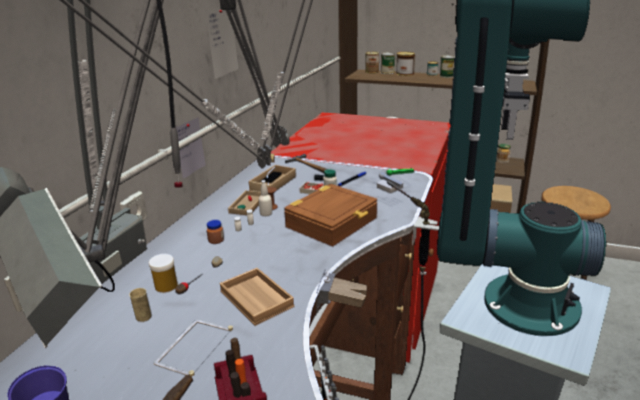

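View pics/top0.png

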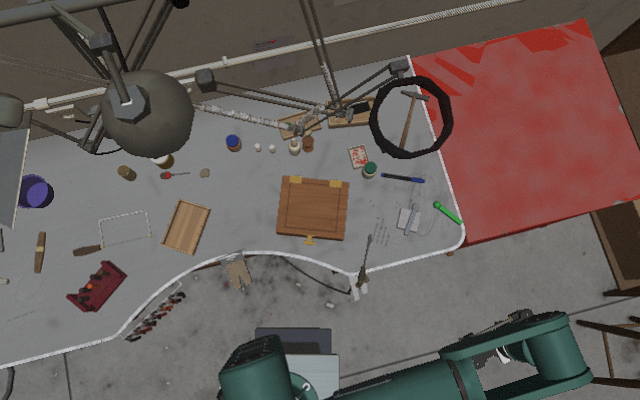

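```bash
python3 - <<'E'
from h import *
for n in ['top','scene']:
    imaging.capture(n)
    for f,nm in [(pinpoint,x) for x in ['case','ball_c_center','lid_tab','lid_hinge','odd_tray','bench_block','place_2','graver','marker_pen','pumice','green_jar']]:
        C=cam(n)
        print(n,nm,[(np.round(d['location'],1).tolist(),round(d['score'],2)) for d in f(n,nm)][:3],arm.read_state()['clock'])
E
```

```text
top case [([312.9, 209.1], 0.77)] 0.25
top ball_c_center [([445.0, 214.3], 0.76), ([411.6, 216.7], 0.52)] 0.3
top lid_tab [] 0.35
top lid_hinge [([317.1, 181.1], 0.6)] 0.4
top odd_tray [] 0.45
top bench_block [([407.1, 216.4], 0.56)] 0.5
top place_2 [([293.2, 202.5], 0.87), ([312.0, 199.1], 0.74), ([329.4, 206.0], 0.58)] 0.55
top graver [([178.1, 176.1], 0.45)] 0.6
top marker_pen [([403.2, 177.4], 0.56), ([311.2, 210.4], 0.27)] 0.65
top pumice [([203.9, 171.3], 0.64)] 0.7
top green_jar [([370.0, 169.8], 0.75), ([311.2, 242.3], 0.59)] 0.75
scene case [([333.4, 222.8], 0.9)] 0.85
scene ball_c_center [([402.3, 170.1], 0.71), ([388.6, 178.8], 0.52)] 0.9
scene lid_tab [([359.0, 212.7], 0.98)] 0.95
scene lid_hinge [([308.0, 197.0], 0.68), ([361.0, 212.1], 0.2)] 1.0
scene odd_tray [([256.7, 299.7], 0.61)] 1.05
scene bench_block [([386.4, 187.3], 0.64), ([313.8, 221.6], 0.18)] 1.1
scene place_2 [([336.7, 207.1], 0.96), ([328.8, 212.8], 0.93), ([255.6, 299.8], 0.72)] 1.15
scene graver [([186.3, 287.3], 0.46), ([337.2, 204.0], 0.3)] 1.2
scene marker_pen [([349.6, 179.6], 0.7)] 1.25
scene pumice [([217.0, 264.3], 0.49)] 1.3
scene green_jar [([329.9, 192.9], 0.49), ([306.5, 200.4], 0.45)] 1.35
```

```bash
python3 - <<'E'
from h import *
im=cv2.imread('pics/top0.png')[:,:,::-1]
save(im,'c_blk.png',(380,160,480,250),8)
save(im,'c_case.png',(262,165,362,255),8)
C=cam('top')
for n,px,z in [('tab',(309,240),.0595),('ballc',(411,218),.027),('block',(407.1,216.4),0),('tray',(187,226),.0),('hingeL',(283,178),.06),('hingeR',(349,181),.06),('frontR',(345,240),.06),('frontL',(278,237),.06),('jar',(370,170),0.0),('pen',(403,178),.005)]:
    print(n,np.round(onz(C,px,z),3))
E
```

```text
tab [ 0.478 -0.069  0.06 ]
ballc [ 0.552 -0.378  0.027]
block [ 0.562 -0.373  0.   ]
tray [0.523 0.305 0.   ]
hingeL [0.664 0.012 0.06 ]
hingeR [ 0.657 -0.187  0.06 ]
frontR [ 0.479 -0.174  0.06 ]
frontL [0.485 0.022 0.06 ]
jar [ 0.71  -0.259  0.   ]
pen [ 0.684 -0.362  0.005]
```

View pics/c_blk.png

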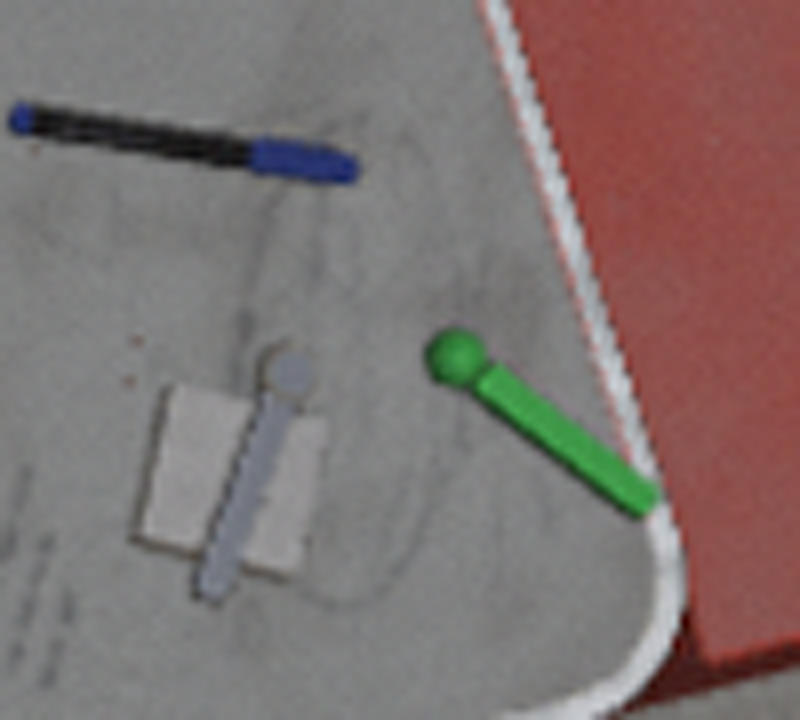

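View pics/c_case.png

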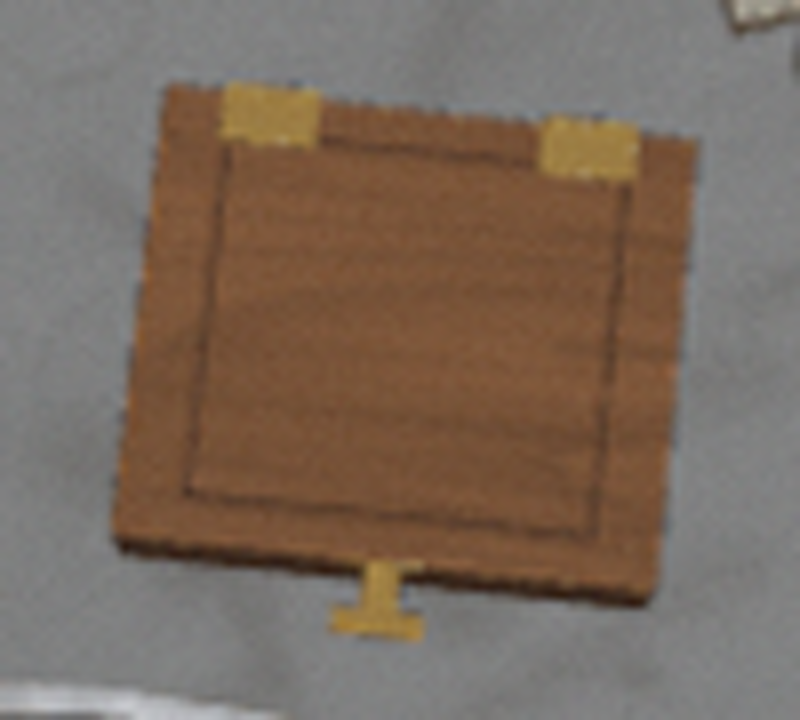

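Ball punches in view: the green one at top (445,212) is the look-alike. The grey steel one at (411,218) lies across the steel block, so it fits the description (confirmed in the crop). Next is a close look at the tab.

```bash
cat >> h.py <<'E'
def Rot(yaw,lean=0,flip=False):
    """tool down; tool x along +case y (yaw deg), lean deg: hand leans back toward -x of case frame"""
    y=np.radians(yaw);a=np.radians(lean)
    Rz=np.array([[np.cos(y),-np.sin(y),0],[np.sin(y),np.cos(y),0],[0,0,1]])
    z=np.array([np.sin(a),0,-np.cos(a)]);x=np.array([0,1.,0])
    if flip:x=-x
    return Rz@np.column_stack([x,np.cross(z,x),z])
def look(name,fn=None,crop=None,scale=1):
    P=pose() if name=='wrist' else None
    im=imaging.capture(name)
    if fn: save(im,fn,crop,scale)
    return cam(name,P)
def pp(name,thing,f=pinpoint):
    return [(np.round(d['location'],1).tolist(),round(d['score'],2)) for d in f(name,thing)][:4]
E
python3 - <<'E'
from h import *
arm.goto([0.43,-0.075,0.2],Rot(-4))
C=look('wrist','w1.png')
for n in ['lid_tab','lid_hinge','case']: print(n,pp('wrist',n))
p=pp('wrist','lid_tab')
if p: print(np.round(onz(C,p[0][0],.0595),4))
print(pose()[0],arm.read_state()['clock'],arm.read_state()['joint_pos'].round(1))
E
```

```text
lid_tab [([331.3, 212.7], 0.62)]
lid_hinge []
case [([325.9, 261.6], 0.77)]
[ 0.4713 -0.0629  0.0595]
[ 0.42996783 -0.07553917  0.19988068] 3.3167 [ -17.4   -9.8   90.2   -0.    99.7 -103.3]
```

View pics/w1.png

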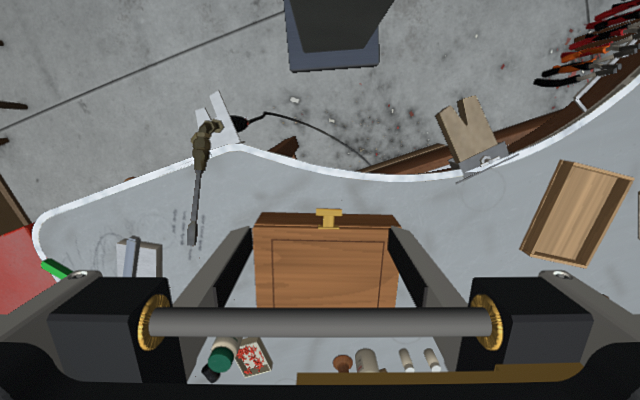

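```bash
python3 - <<'E'
import cv2
im=cv2.imread('pics/w1.png')[190:320,240:420]
cv2.imwrite('pics/w1c.png',cv2.resize(im,None,fx=4.4,fy=4.4,interpolation=cv2.INTER_CUBIC))
E
```

```text
(no output)
```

View pics/w1c.png

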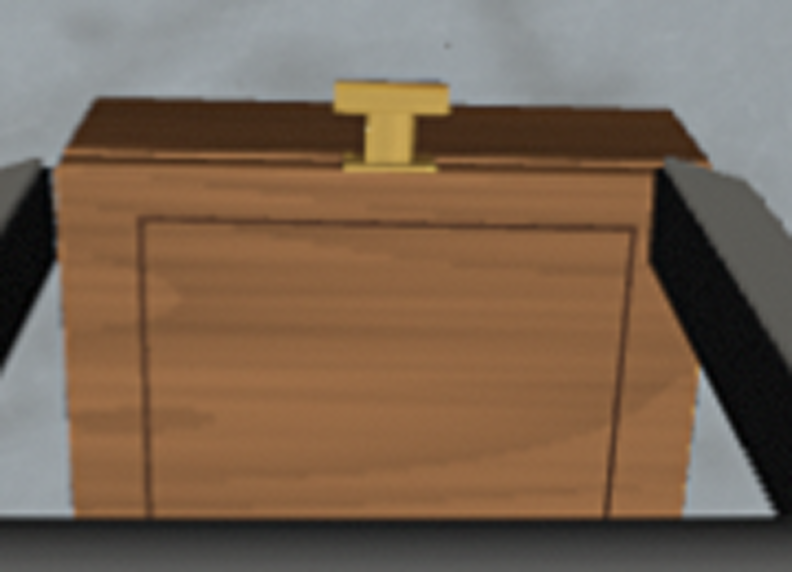

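```bash
cat > fit1.py <<'E'
from h import *
T=0
def f(p): return np.array(p)/4.4+[240,190]
C=cam('wrist',(np.array([0.42996783,-0.07553917,0.19988068]),Rot(-4)))
for a,b,z in [((140,217),(634,230),.063),((62,163),(690,170),.063),((334,97),(449,99),.0595),((140,217),(150,517),.063),((634,230),(607,517),.063)]:
    A=onz(C,f(a),z);B=onz(C,f(b),z);d=B-A
    print(A.round(4),B.round(4),((A+B)/2).round(4),np.linalg.norm(d).round(4),np.degrees(np.arctan2(-d[0],d[1])).round(2),np.degrees(np.arctan2(d[1],d[0])).round(2))
E
python3 fit1.py
```

```text
[ 0.502  -0.1446  0.063 ] [0.517  0.0053 0.063 ] [ 0.5095 -0.0696  0.063 ] 0.1506 -5.72 84.28
[ 0.4828 -0.1659  0.063 ] [0.4985 0.0223 0.063 ] [ 0.4907 -0.0718  0.063 ] 0.1888 -4.76 85.24
[ 0.4689 -0.083   0.0595] [ 0.472  -0.0488  0.0595] [ 0.4704 -0.0659  0.0595] 0.0343 -5.12 84.88
[ 0.502  -0.1446  0.063 ] [ 0.6096 -0.1543  0.063 ] [ 0.5558 -0.1494  0.063 ] 0.108 -95.18 -5.18
[0.517  0.0053 0.063 ] [ 0.6203 -0.004   0.063 ] [0.5687 0.0007 0.063 ] 0.1037 -95.16 -5.16
```

```bash
cat >> h.py <<'E'
YAW=-5.2
ex=np.array([np.cos(np.radians(YAW)),np.sin(np.radians(YAW)),0]); ey=np.array([-ex[1],ex[0],0]); ez=np.array([0,0,1.])
TAB0=np.array([0.4704,-0.0659,0.0595])
HINGE=TAB0+0.194*ex; HINGE[2]=0.052
CASE=HINGE-0.086*ex; CASE[2]=0
def tabpos(th):
    # rel to hinge: (-.194, +.0075) rotated lifting
    r0=np.array([-0.194,0.0075]); c,s=np.cos(th),np.sin(th)
    # rotation lifting: front goes up
    x=r0[0]*c+r0[1]*s; z=-r0[0]*s+r0[1]*c
    return HINGE+x*ex+z*ez
def cp(x,y,z): return CASE+x*ex+y*ey+z*ez
E
python3 - <<'E'
from h import *
print(CASE,HINGE)
for lean in [0,15,25,35,45,55]:
    R=Rot(YAW,lean); out=[]
    for th in np.linspace(0,1.72,8):
        q=arm.solve_ik(tabpos(th)+R[:,2]*.012,R)
        out.append(None if q is None else np.round(q).astype(int).tolist())
    print(lean,[o is not None for o in out],out[0],out[-1])
print(arm.read_state()['clock'])
E
```

```text
[ 0.57795552 -0.07568832  0.        ] [ 0.66360157 -0.08348272  0.052     ]
0 [True, True, True, True, True, True, True, True] [-15, -1, 100, 0, 81, -100] [-12, 26, 47, 0, 107, -96]
15 [True, True, True, True, True, True, True, True] [-17, -13, 112, 3, 67, -103] [-13, 13, 65, 2, 87, -97]
25 [True, True, True, True, True, True, True, True] [-20, -21, 120, 7, 57, -107] [-14, 5, 77, 4, 74, -99]
35 [True, True, True, True, True, True, True, True] [-23, -29, 129, 13, 47, -114] [-14, -2, 87, 6, 60, -101]
45 [True, True, True, True, True, True, True, True] [-27, -36, 137, 25, 38, -125] [-15, -8, 97, 10, 47, -104]
55 [True, False, True, True, True, True, True, True] [-32, -41, 145, 44, 31, -146] [-17, -12, 106, 17, 32, -111]
3.3167
```

```bash
python3 - <<'E'
from h import *
L0=15
R=Rot(YAW,L0); t=TAB0+R[:,2]*.012
grip(.065)
arm.goto(t-R[:,2]*.07,R)
b=arm.move_straight(t,max_speed=.1,force_limit=10)
grip(0.0,10)
s=arm.read_state();print(b,s['opening'],s['ft_force'].round(1),s['clock'])
look('wrist','w2.png'); 
E
```

```text
False 0.00048253756630503987 [-0.3 -0.2 -0.5] 6.35
```

View pics/w2.png

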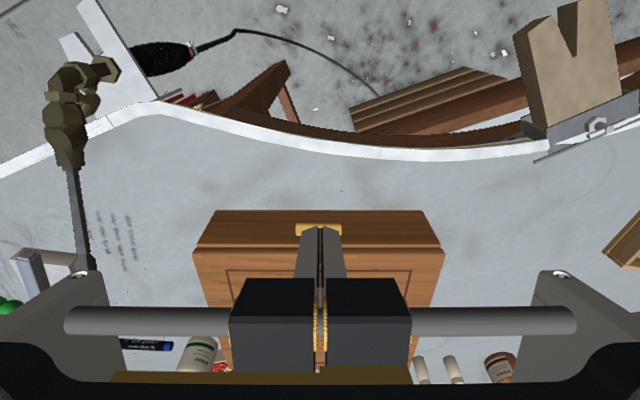

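```bash
python3 - <<'E'
from h import *
P=pose();C=cam('wrist',P)
print(P[0],TAB0, proj(C,P[0]), proj(C,TAB0), proj(C,TAB0+.017*ey),proj(C,TAB0-.017*ey))
im=cv2.imread('pics/w2.png')[:,:,::-1];save(im,'w2c.png',(270,200,370,275),8)
print(pp('wrist','lid_tab'))
E
```

```text
[ 0.47346637 -0.06617854  0.04787967] [ 0.4704 -0.0659  0.0595] [319.27346035 223.53096602] [319.23695216 229.47368463] [341.80750079 229.44977877] [296.66986746 229.48773892]
[([320.4, 228.3], 0.86)]
```

View pics/w2c.png

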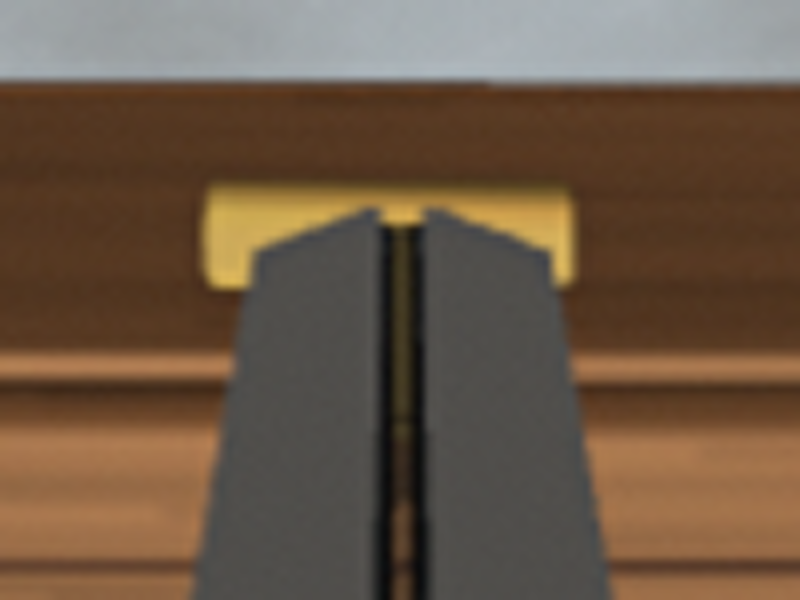

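```bash
python3 - <<'E'
from h import *
C=look('scene','s2.png',(290,150,450,270),5)
print(proj(C,pose()[0]),proj(C,TAB0),pp('scene','lid_tab'))
print(arm.read_state()['clock'])
E
```

```text
[360.70364734 218.87418556] [361.69718943 215.33306296] [([361.9, 212.5], 0.71)]
6.55
```

View pics/s2.png

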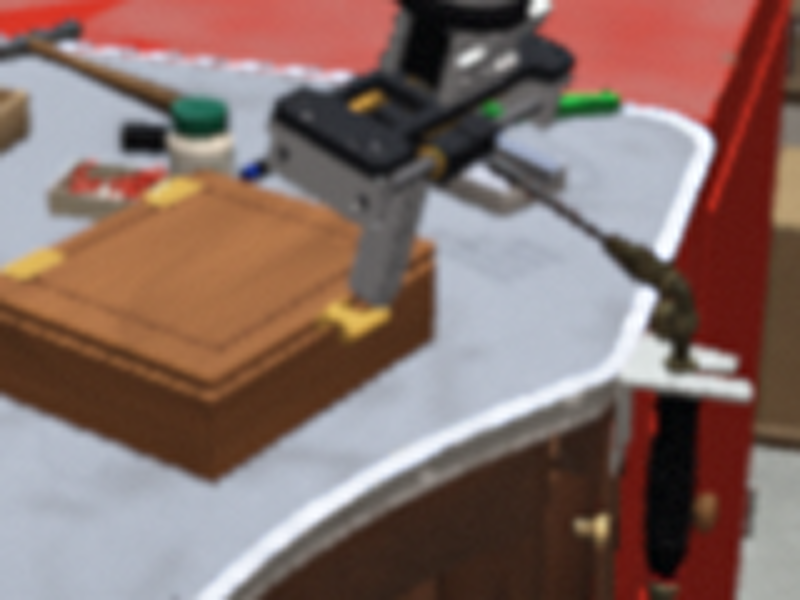

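```bash
python3 - <<'E'
from h import *
p,R=pose()
arm.move_straight(p-R[:,2]*.04,max_speed=.15)
P=pose()
Cw=look('wrist','w3a.png',(230,180,410,300),4.4); print('w',proj(Cw,P[0]))
C=look('scene','s3a.png',(310,140,430,230),6.6);print('s',proj(C,P[0]))
C=look('top','t3a.png',(260,190,360,265),8);print('t',proj(C,P[0]))
grip(.06)
Cw=look('wrist','w3b.png'); 
for x in (-.03,.03):
  for y in (-.008,.008): print('w',proj(Cw,P[0]+P[1]@[x,y,0]),proj(Cw,P[0]+P[1]@[x,y,-.019]))
C=look('scene','s3b.png',(310,140,430,230),6.6)
for x in (-.03,.03): print('s',(proj(C,P[0]+P[1]@[x,0,0])-[310,140])*6.6)
print(arm.read_state()['clock'])
E
```

```text
w [319.27332912 223.53148571]
s [363.96465807 206.76543814]
t [307.82501    243.69406702]
w [280.97773927 214.70516237] [277.48771449 223.62307138]
w [281.77975282 233.51233661] [278.44120611 243.88137694]
w [357.33130694 214.63140372] [360.69636589 223.54452742]
w [356.59907382 233.44333827] [359.82162448 243.80845754]
s [399.82834814 413.97975349]
s [311.02796283 468.210576  ]
8.2417
```

View pics/w3b.png

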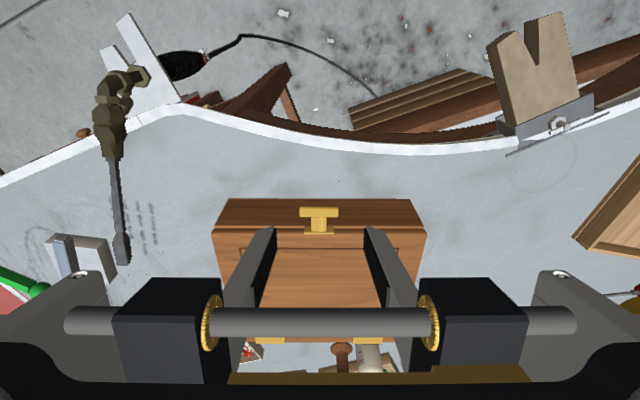

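View pics/s3b.png

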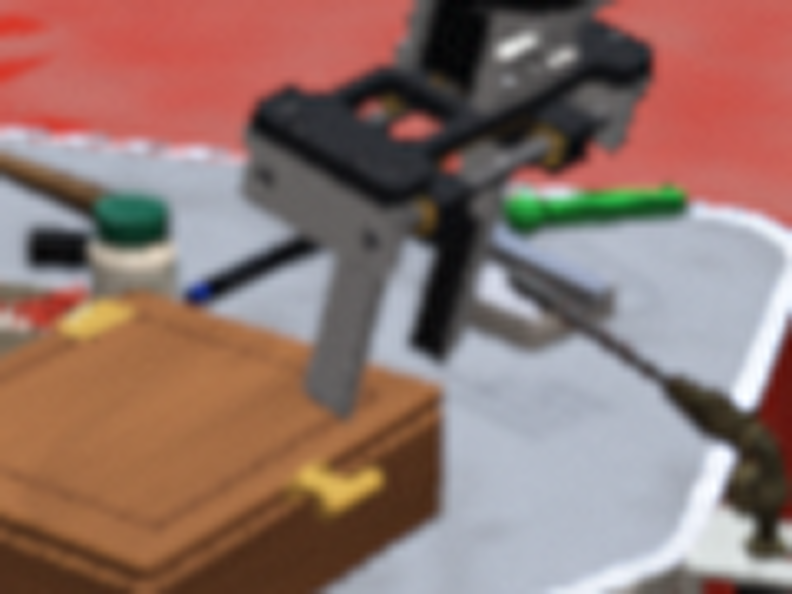

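View pics/s3a.png

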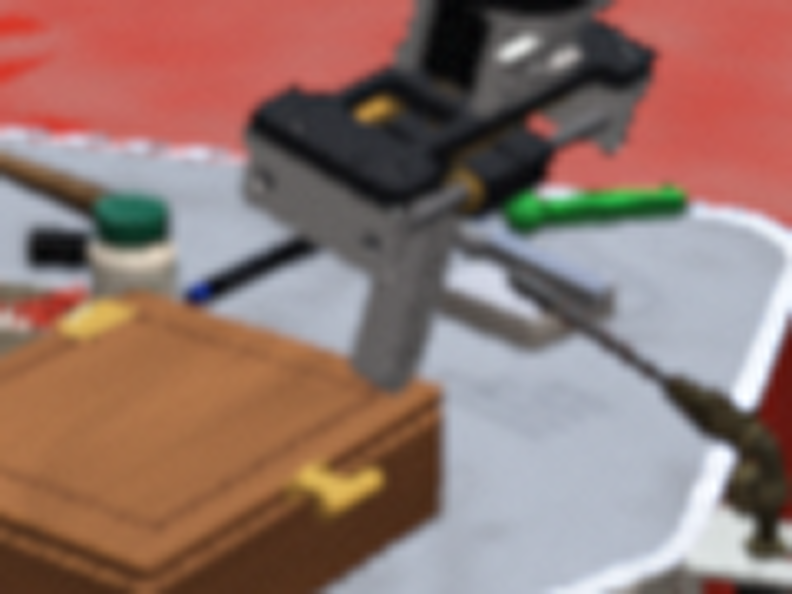

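```bash
python3 - <<'E'
from h import *
im=cv2.imread('pics/w3b.png')[:,:,::-1];save(im,'w3bc.png',(200,190,440,340),3.3)
E
```

```text
(no output)
```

View pics/w3bc.png

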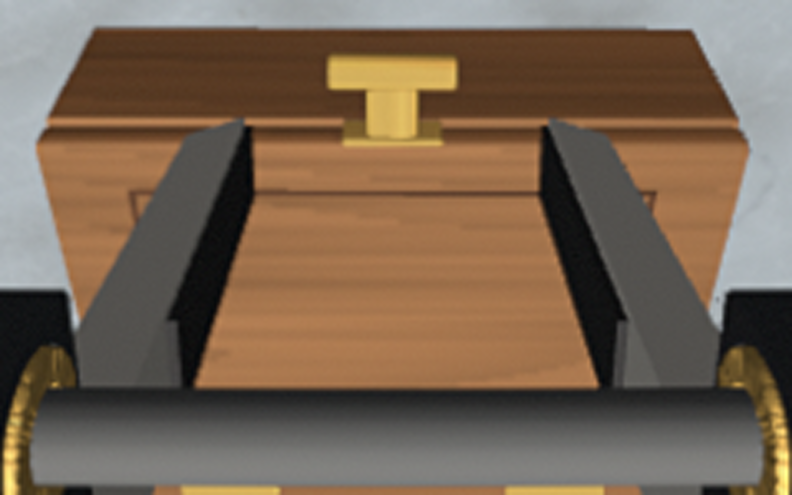

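View pics/t3a.png

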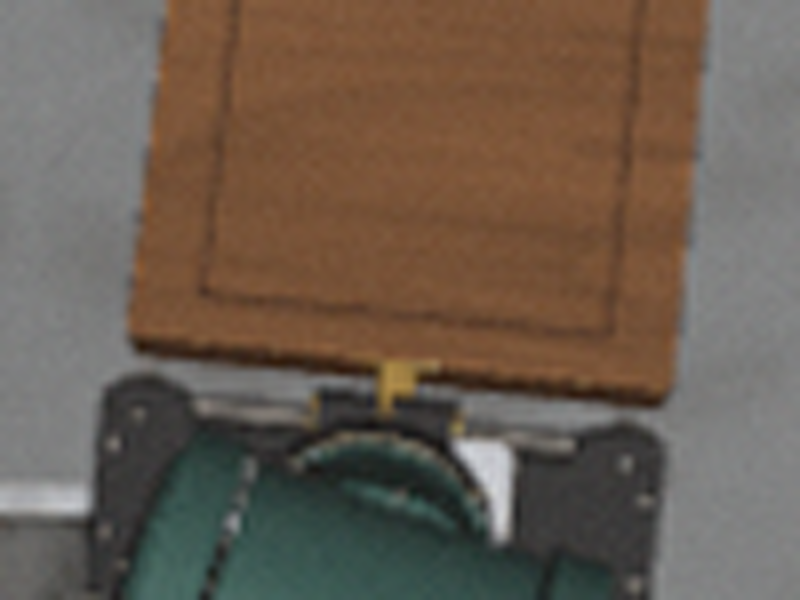

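```bash
python3 - <<'E'
from h import *
s=arm.read_state();print(s['opening'],s['tool_pos'])
P=pose();C=cam('scene')
# scene: tips
for nm,px,x in [('L',(328,405),.03),('R',(432,355),-.03)]:
    px=np.array(px)/6.6+[310,140]
    for d in (0,-.01,-.02,-.03): print(nm,px.round(1),d,proj(C,P[0]+P[1]@[x,0,d]).round(1))
E
```

```text
0.05976443346597928 [ 0.46316682 -0.06524961  0.08653862]
L [359.7 201.4] 0 [357.2 211.1]
L [359.7 201.4] -0.01 [358.1 208. ]
L [359.7 201.4] -0.02 [358.9 204.9]
L [359.7 201.4] -0.03 [359.8 201.8]
R [375.5 193.8] 0 [370.7 202.9]
R [375.5 193.8] -0.01 [371.5 199.9]
R [375.5 193.8] -0.02 [372.4 196.8]
R [375.5 193.8] -0.03 [373.3 193.8]
```

```bash
python3 - <<'E'
from h import *
R=Rot(YAW,0)
arm.goto([.53,.14,.08],R)
arm.move_straight([.53,.14,.012],max_speed=.12,force_limit=8)
print(pose()[0])
b=arm.move_straight([.53,.14,-.05],max_speed=.035,force_limit=6)
s=arm.read_state();print(b,s['tool_pos'],s['ft_force'],s['clock'])
C=look('wrist','w4.png')
E
```

```text
[0.53055304 0.1395808  0.01281434]
True [ 0.52983726  0.13998344 -0.02869723] [-0.84365268 -0.40250502  4.19558611] 10.975
```

View pics/w4.png

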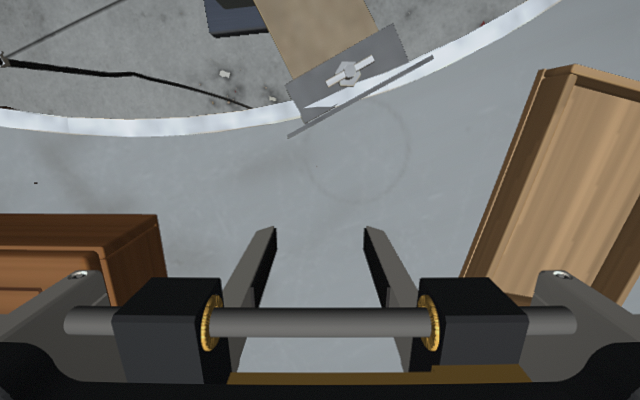

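The bench touch shows the real fingertips end about 28.5 mm short of the reported TCP. Both cameras agree with this, so I'll correct for it in every move.

```bash
cat >> h.py <<'E'
D=0.0285   # real fingertips lie this far behind the reported TCP
def T(tip,R): return np.asarray(tip)+D*R[:,2]
def tip():
    p,R=pose(); return p-D*R[:,2]
E
python3 - <<'E'
from h import *
p,R0=pose(); arm.move_straight(p+[0,0,.12],max_speed=.25)
R=Rot(YAW,15); t=T(TAB0+R[:,2]*.010,R)
arm.goto(t-R[:,2]*.05,R)
b=arm.move_straight(t,max_speed=.12,force_limit=10)
grip(0.0,10)
s=arm.read_state();print(b,s['opening'],s['ft_force'].round(1),s['clock'])
look('wrist','w5.png',(230,180,410,300),4.4)
E
```

```text
False 0.033891338416037184 [-0.6 -4.8  2.4] 13.6333
```

View pics/w5.png

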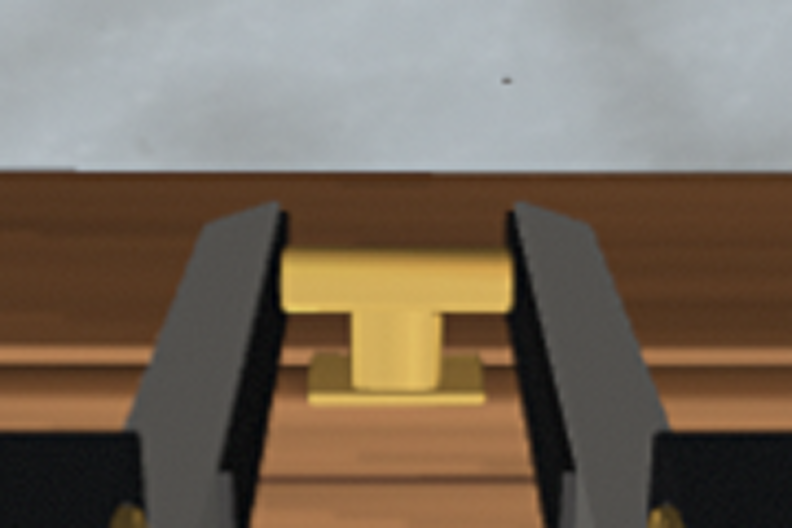

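The bar is pinched at 33.9 mm. Now I'll swing the lid open.

```bash
python3 - <<'E'
from h import *
ths=np.linspace(0,1.72,10)[1:]
p0,_=pose()
for th in ths:
    R=Rot(YAW,15+20*th/1.72)
    b=arm.move_straight(T(tabpos(th)+R[:,2]*.010,R),R,max_speed=.17,force_limit=25)
    s=arm.read_state();print(round(th,2),b,s['opening'].round(4),s['ft_force'].round(1),s['clock'])
    if b: break
C=look('scene','s6.png')
E
```

```text
Traceback (most recent call last):
AttributeError: 'float' object has no attribute 'round'
```

```bash
python3 - <<'E'
from h import *
ths=np.linspace(0,1.72,10)[2:]
for th in ths:
    R=Rot(YAW,15+20*th/1.72)
    b=arm.move_straight(T(tabpos(th)+R[:,2]*.010,R),R,max_speed=.17,force_limit=25)
    s=arm.read_state();print(round(th,2),b,round(s['opening'],4),s['ft_force'].round(1),s['clock'])
    if b: break
C=look('scene','s6.png')
E
```

```text
0.38 False 0.0338 [-3.  -5.7  1.2] 14.4333
0.57 False 0.0339 [-2.9 -5.5  2.4] 14.8083
0.76 False 0.0334 [-0.4 -4.7  0.6] 15.1833
0.96 False 0.0335 [ 0.4 -5.   1.4] 15.5583
1.15 False 0.0335 [-0.5 -5.4  1.3] 15.9333
1.34 False 0.0338 [ 0.3 -5.6  2.8] 16.3083
1.53 False 0.0333 [ 0.5 -5.1  3.1] 16.6833
1.72 False 0.0333 [ 1.4 -5.7  4.4] 17.0583
```

View pics/s6.png

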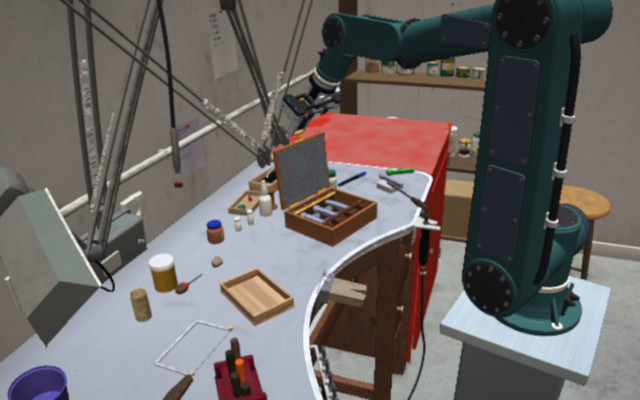

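```bash
python3 - <<'E'
from h import *
grip(.07)
p,R=pose()
arm.move_straight(p-R[:,2]*.05,max_speed=.25)
R=Rot(YAW,10)
arm.goto(cp(-.04,0,.21),R)
C=look('wrist','w7.png')
for n in ['place_2','odd_center','ball_a_center','bridge','lip','cradle','plunger_rest','case']: print(n,pp('wrist',n))
for n,q in [('bridge',(-.033,0,.044)),('lip',(.06,0,.0395)),('pl1',(.014,.054,.026)),('pl2',(.014,0,.026)),('pl3',(.014,-.054,.026))]: print(n,proj(C,cp(*q)).round(1))
print(arm.read_state()['clock'],pose()[0])
C=look('scene','s7.png',(250,120,410,240),5)
print(proj(C,tabpos(1.72)))
E
```

```text
place_2 [([321.5, 187.9], 0.97), ([354.9, 189.3], 0.95), ([285.5, 185.4], 0.8)]
odd_center [([283.7, 188.0], 0.58), ([288.2, 186.9], 0.24)]
ball_a_center [([355.5, 189.6], 0.72), ([321.9, 188.5], 0.66)]
bridge [([322.2, 159.9], 0.88), ([284.6, 187.8], 0.53)]
lip [([317.7, 221.8], 0.68), ([315.0, 195.7], 0.26), ([319.4, 385.5], 0.22)]
cradle [([315.2, 195.3], 0.78)]
plunger_rest [([320.0, 155.8], 0.56)]
case [([318.8, 172.8], 0.94)]
bridge [319.4 162.5]
lip [319.5 220.9]
pl1 [356.4 189. ]
pl2 [319.5 189.1]
pl3 [282.5 189.1]
19.2583 [ 0.53823809 -0.07208465  0.21001936]
[294.71039394 132.95418677]
```

View pics/w7.png

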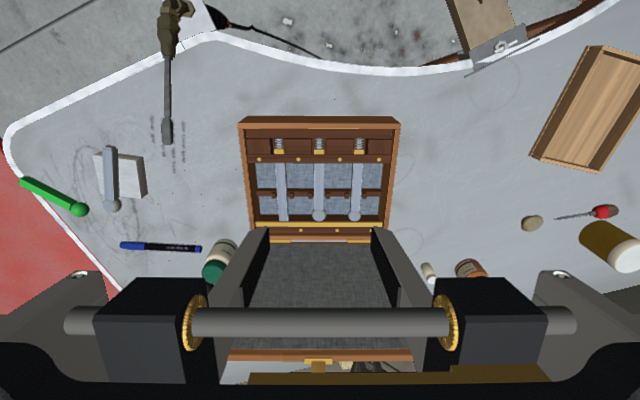

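View pics/s7.png

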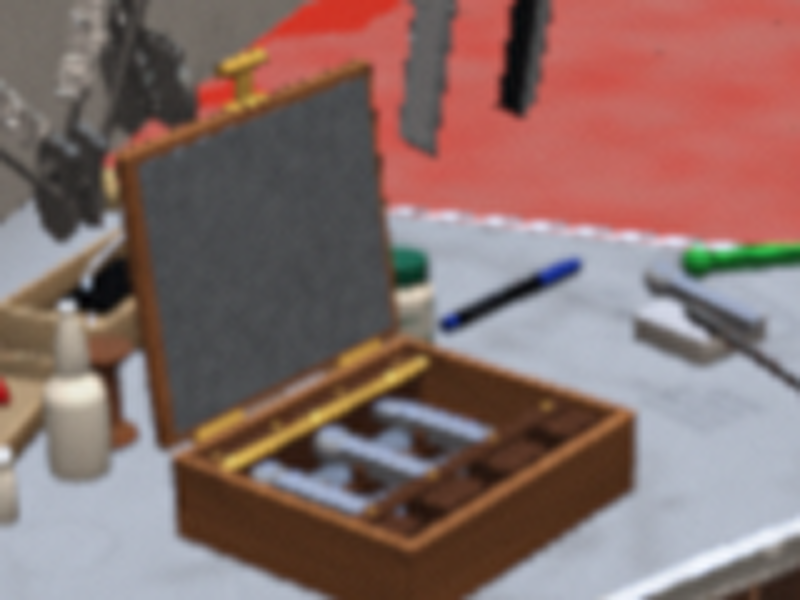

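```bash
python3 - <<'E'
from h import *
im=cv2.imread('pics/w7.png')[:,:,::-1];save(im,'w7c.png',(230,108,410,243),4.4)
save(im,'w7b.png',(80,130,160,220),6)
E
```

```text
(no output)
```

View pics/w7c.png

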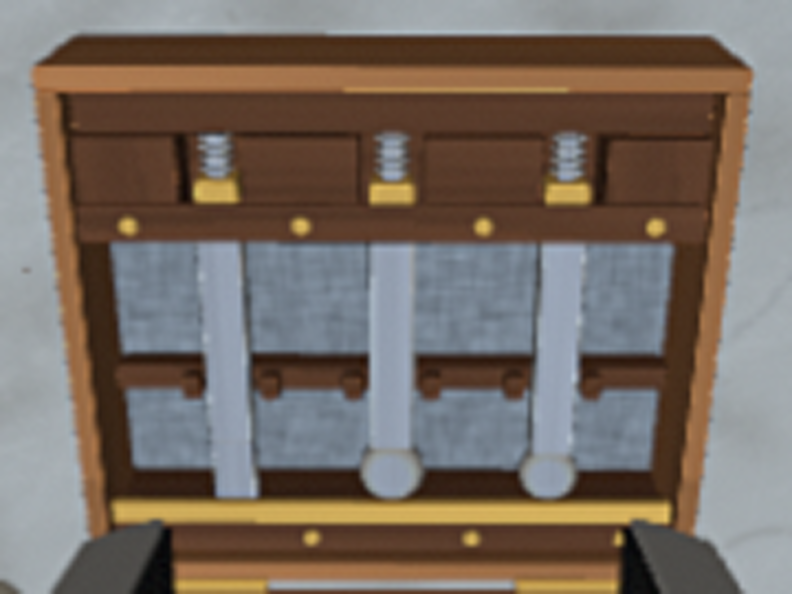

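View pics/w7b.png

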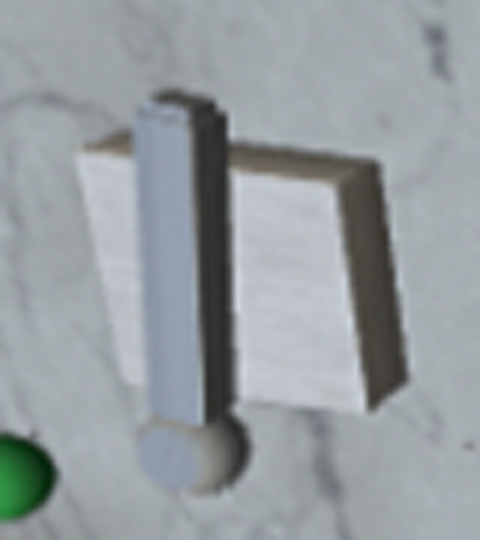

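```bash
cat > fit2.py <<'E'
from h import *
from scipy.optimize import least_squares
P=(np.array([0.53823809,-0.07208465,0.21001936]),Rot(YAW,10))
C=cam('wrist',P)
def f(a,b): return np.array([a,b])/4.4+[230,108]
F=[(f(37,68),(-.086,-.101,.052)),(f(750,68),(-.086,.101,.052)),
 (f(391,500),(.060,0,.0395)),(f(391,241),(-.033,0,.049)),
 (f(220,241),(-.033,-.054,.033)),(f(235,460),(.052,-.054,.033)),(f(391,445),(.042,0,.033)),(f(391,241),(-.033,0,.033)),(f(563,241),(-.033,.054,.033)),(f(552,445),(.045,.054,.033)),(f(237,496),(.067,-.054,.026))]
use=[(1,1),(1,1),(0,1),(0,1),(1,0),(1,0),(1,0),(1,0),(1,0),(1,0),(0,0)]
def res(p):
    y=np.radians(p[2]);X=np.array([np.cos(y),np.sin(y),0]);Y=np.array([-X[1],X[0],0])
    o=[]
    for (px,q),u in zip(F,use):
        r=proj(C,np.array([p[0],p[1],0])+q[0]*X+q[1]*Y+q[2]*ez)-px
        o+=[r[i] for i in (0,1) if u[i]]
    return np.array(o)
s=least_squares(res,[CASE[0],CASE[1],YAW],x_scale=[.01,.01,1])
print(s.x,res([CASE[0],CASE[1],YAW]).round(1)); print(res(s.x).round(1))
E
python3 fit2.py
```

```text
[ 0.57779362 -0.07624304 -5.34005807] [-1.1  0.3  1.2  0.2 -1.   0.9  0.1  0.3  0.7  0.7  1.   0.3]
[-1.5  0.1  0.9  0.3 -1.   0.9 -0.3 -0.2  0.3  0.3  0.6 -0.1]
```

```bash
python3 - <<'E'
from h import *
im=cv2.imread('pics/top0.png')[:,:,::-1];save(im,'t_tray.png',(140,185,240,265),8)
E
sed -i 's/^YAW=.*/YAW=-5.3/; s/^CASE=HINGE.*/CASE=np.array([.5779,-.0761,0]); HINGE=CASE+.086*ex+np.array([0,0,.052]); TAB0=HINGE-.194*ex+np.array([0,0,.0075])/' h.py
python3 -c "
from h import *
print(CASE,HINGE,TAB0)"
```

```text
[ 0.5779 -0.0761  0.    ] [ 0.66353232 -0.08404387  0.052     ] [ 0.47036173 -0.06612398  0.0595    ]
```

View pics/t_tray.png

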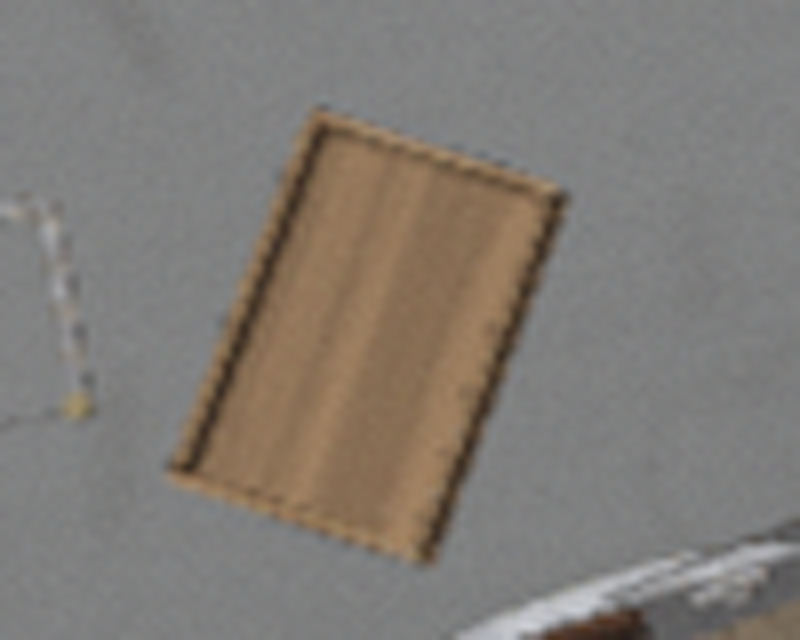

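```bash
python3 - <<'E'
from h import *
C=cam('top')
c=[onz(C,np.array(p)/8+[140,185],.026) for p in [(315,110),(568,193),(430,560),(172,470)]]
for q in c: print(q.round(4))
print('centre',np.mean(c,0).round(4),[np.linalg.norm(c[i]-c[(i+1)%4]).round(3) for i in range(4)])
d=(c[0]+c[1]-c[2]-c[3]);print(np.degrees(np.arctan2(d[1],d[0])))
# extraction
Y3=-.054; gx=.006; Z=.011
R=Rot(YAW,0)
grip(.034,50)
arm.goto(T(cp(gx,Y3,.075),R),R)
b=arm.move_straight(T(cp(gx,Y3,Z),R),max_speed=.1,force_limit=8)
print(b,tip().round(4))
if not b:
    grip(0,50)
s=arm.read_state();print(s['opening'],s['ft_force'].round(1),s['clock'])
look('wrist','w8.png',(230,150,410,285),4.4)
E
```

```text
[0.6029 0.3264 0.026 ]
[0.5721 0.2292 0.026 ]
[0.433  0.2724 0.026 ]
[0.4653 0.3698 0.026 ]
centre [0.5183 0.2995 0.026 ] [np.float64(0.102), np.float64(0.146), np.float64(0.103), np.float64(0.144)]
-17.386361483807196
False [ 0.5795 -0.1305  0.0119]
0.01358172309053439 [-0.6 -2.9  2.5] 22.0333
```

View pics/w8.png

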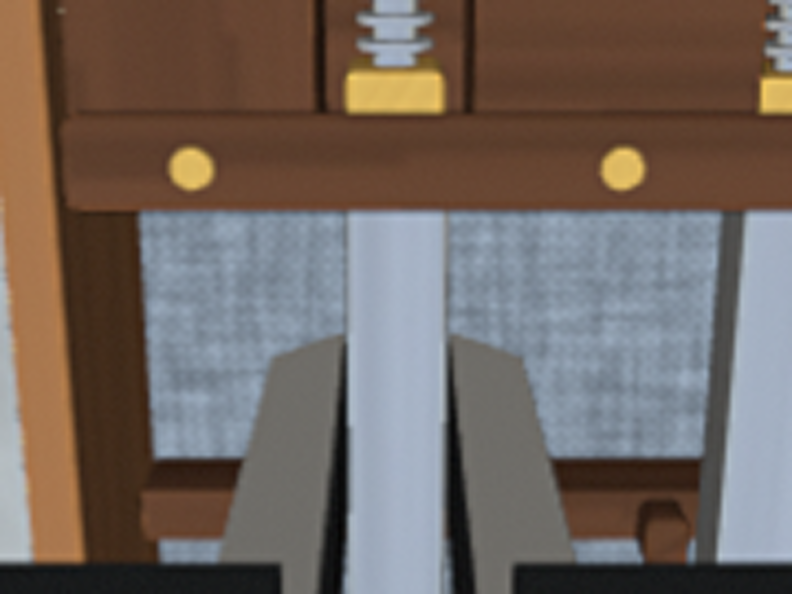

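```bash
cat >> h.py <<'E'
def pk(bx,bz,a,y,l,h):
    """TCP pose so that the butt centre is at case (bx,bz), head tipped up a deg; fingers l from butt, tips h under axis"""
    r=np.radians(a); q=np.array([bx+l*np.cos(r)+h*np.sin(r), bz+l*np.sin(r)-h*np.cos(r)])
    R=Rot(YAW,a); return T(cp(q[0],y,q[1]),R),R
def go(bx,bz,a,y,l,h,v=.1,fl=None):
    p,R=pk(bx,bz,a,y,l,h); b=arm.move_straight(p,R,max_speed=v,force_limit=fl)
    s=arm.read_state(); print('bx %.1f bz %.1f a %.0f'%(bx*1e3,bz*1e3,a),b,'F',s['ft_force'].round(1),'op %.4f'%s['opening'],'t %.2f'%s['clock']); return b
E
python3 - <<'E'
from h import *
k=(-.054,.045,.015)
go(-.0505,.026,0,*k,v=.05,fl=30)
for a in (7,14,21.5): 
    if go(-.0505,.0262,a,*k,v=.06,fl=30): break
look('wrist','w9.png',(230,150,410,285),4.4)
look('scene','s9.png',(290,150,410,240),6.6)
E
```

```text
bx -50.5 bz 26.0 a 0 False F [ 8.3 -2.6 -1.7] op 0.0138 t 22.47
bx -50.5 bz 26.2 a 7 False F [ 8.4 -1.4 -3.7] op 0.0135 t 22.75
bx -50.5 bz 26.2 a 14 False F [ 9.2 -2.1 -3.5] op 0.0134 t 23.02
bx -50.5 bz 26.2 a 22 False F [ 9.9 -1.1 -2.1] op 0.0138 t 23.31
```

View pics/w9.png

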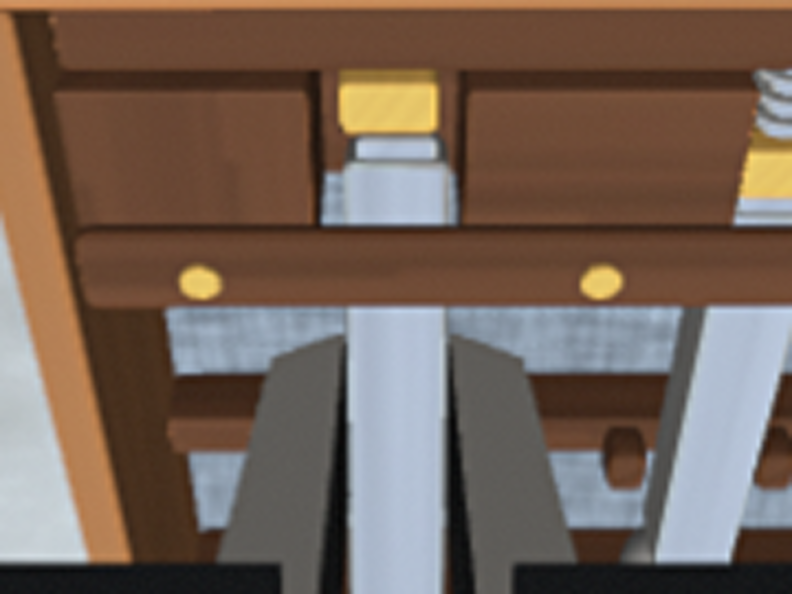

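View pics/s9.png

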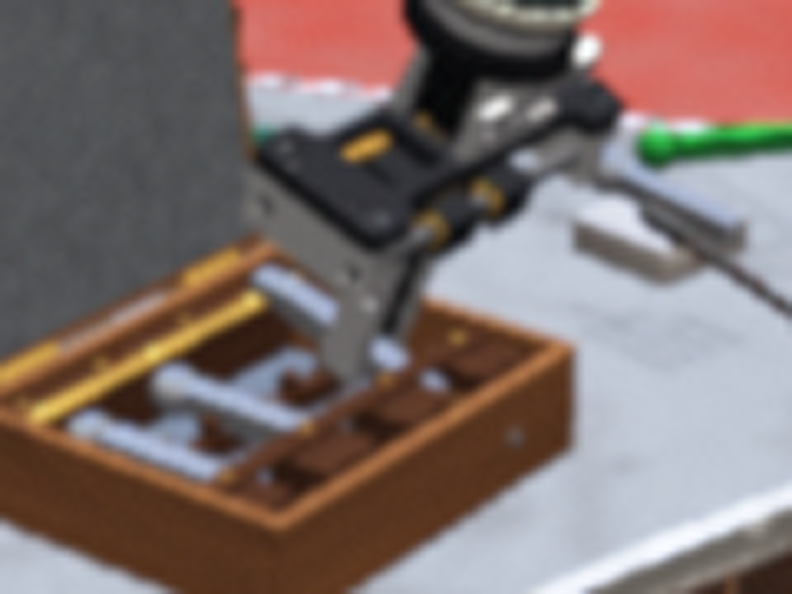

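```bash
python3 - <<'E'
from h import *
k=(-.054,.045,.015); a=21.5; r=np.radians(a)
go(-.0505+.036*np.cos(r),.0262+.036*np.sin(r),a,*k,v=.12,fl=25)
go(-.0505+.036*np.cos(r),.0262+.036*np.sin(r)+.09,a,*k,v=.25)
yt=-17.4; Rt=Rot(yt,0); hx=np.array([np.cos(np.radians(yt)),np.sin(np.radians(yt)),0])
c=np.array([.5183,.2995,0])-.008*hx
arm.goto(T(c+[0,0,.07],Rt),Rt)
look('scene','s10.png',(190,220,330,330),5.6)
look('top','t10.png',(140,185,240,265),8)
print(tip(),arm.read_state()['clock'],arm.read_state()['opening'])
E
```

```text
bx -17.0 bz 39.4 a 22 False F [-0.5 -0.5 -1.4] op 0.0138 t 23.86
bx -17.0 bz 129.4 a 22 False F [ 0.1 -0.6 -1.4] op 0.0135 t 24.37
[0.51126055 0.30086043 0.07013305] 26.1083 0.013561691241177287
```

View pics/s10.png

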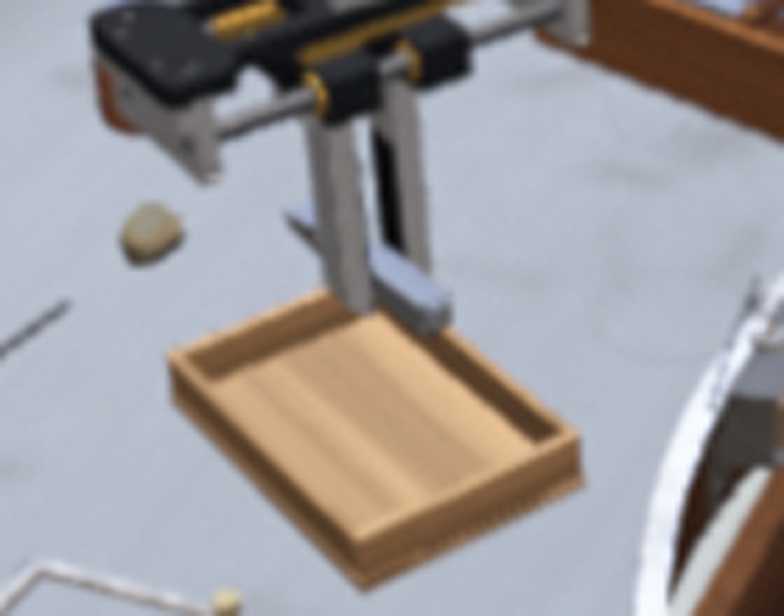

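View pics/t10.png

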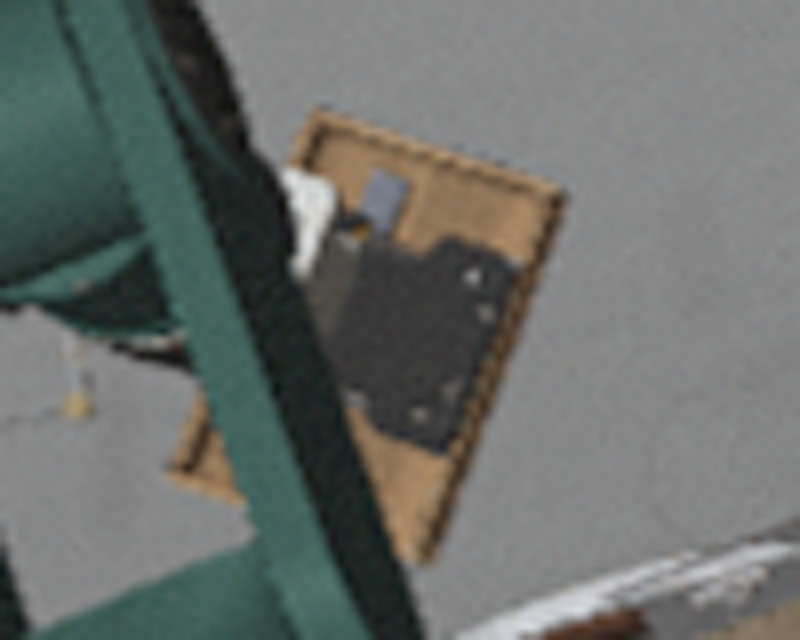

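```bash
python3 - <<'E'
from h import *
yt=-17.4; Rt=Rot(yt,0); hx=np.array([np.cos(np.radians(yt)),np.sin(np.radians(yt)),0])
c=np.array([.5183,.2995,0])-.008*hx
b=arm.move_straight(T(c+[0,0,.0065],Rt),Rt,max_speed=.12,force_limit=8)
print(b,tip())
grip(.024,20); arm.wait(.15)
arm.move_straight(T(c+[0,0,.09],Rt),Rt,max_speed=.25)
grip(.05)
Rb=Rot(-20,0)
arm.goto(np.array([.495,-.35,.19]),Rb)
C=look('wrist','w11.png')
P=pose();print(P[0].tolist(),P[1].round(5).tolist())
print(pp('wrist','ball_c_center'),pp('wrist','bench_block'))
look('scene','s11.png',(190,220,330,330),5.6)
print(arm.read_state()['clock'])
E
```

```text
True [0.50921322 0.30068863 0.00480618]
[0.4954859272952098, -0.349029619053377, 0.189748501681923] [[0.34056, 0.94022, -0.00021], [0.94022, -0.34056, 0.00052], [0.00041, -0.00038, -1.0]]
[([315.6, 220.9], 0.75), ([246.7, 255.2], 0.65), ([517.8, 163.4], 0.62)] [([317.7, 216.5], 0.79)]
30.8833
```

View pics/w11.png

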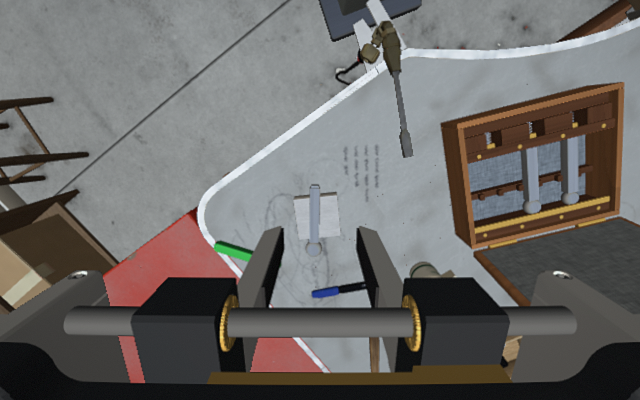

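View pics/s11.png

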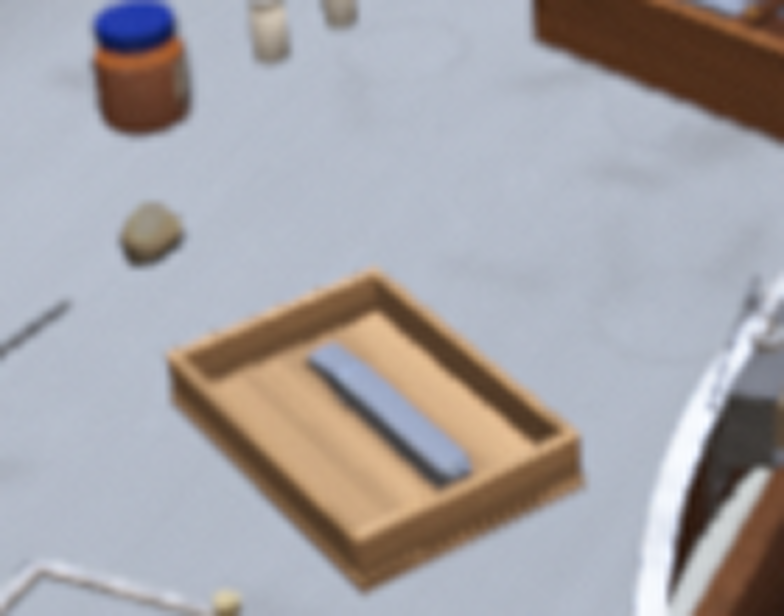

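```bash
python3 - <<'E'
from h import *
im=cv2.imread('pics/w11.png')[:,:,::-1];save(im,'w11c.png',(270,170,370,265),8)
E
```

```text
(no output)
```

View pics/w11c.png

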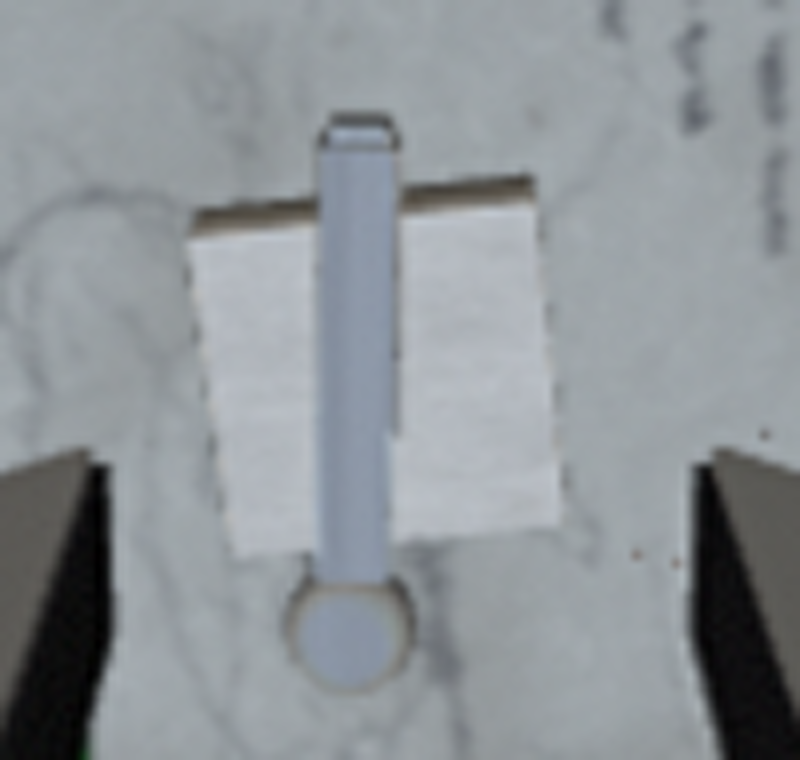

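```bash
python3 - <<'E'
from h import *
C=cam('wrist',(np.array([0.4954859272952098,-0.349029619053377,0.189748501681923]),Rot(-20,0)))
C=cam('wrist',pose())
f=lambda a,b:np.array([a,b])/8+[270,170]
ball=onz(C,f(349,632),.027); butt=onz(C,f(359,148),.034); butt2=onz(C,f(361,118),.027);neck=onz(C,f(352,583),.034)
d=ball-butt;d[2]=0; print(ball,butt,butt2,neck,np.linalg.norm(d))
for q in (butt,neck): 
    e=ball-q; print(np.degrees(np.arctan2(e[1],e[0])))
e=neck-butt;print(np.degrees(np.arctan2(e[1],e[0])),np.linalg.norm(e))
print('block',onz(C,f(395,370),.020))
E
```

```text
[ 0.59002918 -0.3930672   0.027     ] [ 0.50384387 -0.35914763  0.034     ] [ 0.50068869 -0.35774456  0.027     ] [ 0.5779926  -0.38787693  0.034     ] 0.09261989757804362
-21.482889912054084
-23.326068289915373
-21.17911401699574 0.07951985814689334
block [ 0.54774468 -0.36876784  0.02      ]
```

```bash
python3 - <<'E'
from h import *
yb=-21.3; R=Rot(yb,0); d=np.array([np.cos(np.radians(yb)),np.sin(np.radians(yb)),0])
g=np.array([.551,-.3776,0])-.008*d
grip(.040,50)
arm.goto(T(g+[0,0,.07],R),R)
b=arm.move_straight(T(g+[0,0,.0225],R),R,max_speed=.09,force_limit=8)
print(b,tip())
grip(0,50)
s=arm.read_state();print(tip(),s['opening'],s['ft_force'].round(1),s['clock'])
look('wrist','w12.png',(230,150,410,285),4.4)
E
```

```text
False [ 0.54366269 -0.3748245   0.02269364]
[ 0.54372458 -0.3748203   0.02282534] 0.013444201284584305 [0.6 0.7 1.1] 33.1667
```

View pics/w12.png

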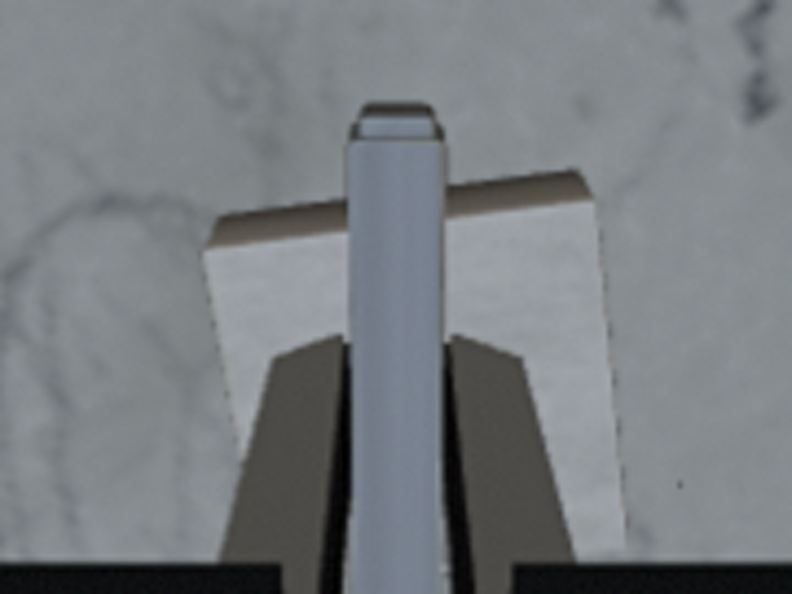

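```bash
python3 - <<'E'
from h import *
# work in tool frame (pose identity)
C=cam('wrist',(np.zeros(3),np.eye(3)))
def lng(py,zt): 
    p=onz(C,np.array([395,py])/4.4+[230,150],zt); return p
# w9: top of shank z_tool = -(D+ .015+.007), here -(D+.0043+.007)
print('odd chamfer',lng(165,-(D+.0145+.007)),'end',lng(138,-(D+.0145+.005)))
print('C chamfer',lng(138,-(D+.0043+.007)),'end',lng(117,-(D+.0043+.005)))
E
```

```text
odd chamfer [ 0.00026571 -0.04247789 -0.05      ] end [ 0.00026937 -0.04566469 -0.048     ]
C chamfer [ 0.00026616 -0.04376438 -0.0398    ] end [ 0.00026905 -0.04632532 -0.0378    ]
```

```bash
python3 - <<'E'
from h import *
k=(-.054,.046,.0043); a=21.5; r=np.radians(a)
p,R=pose(); arm.move_straight(p+[0,0,.12],R,max_speed=.25)
p,R=pk(-.045,.135,a,*k); arm.goto(p,R)
go(-.0505+.036*np.cos(r),.0265+.036*np.sin(r),a,*k,v=.15,fl=15)
C=look('wrist','w13.png',(230,150,410,285),4.4)
look('scene','s13.png',(290,150,410,240),6.6)
print(arm.read_state()['opening'],tip())
E
```

```text
bx -17.0 bz 39.7 a 22 False F [ 1.1 -0.3 -1.6] op 0.0135 t 35.63
0.013356057751695297 [ 0.60122068 -0.13302572  0.05446203]
```

View pics/w13.png

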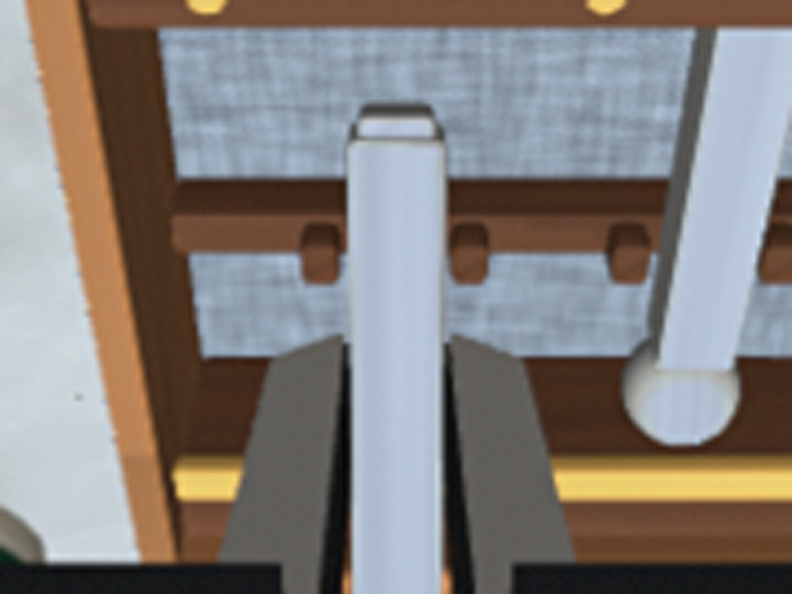

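View pics/s13.png

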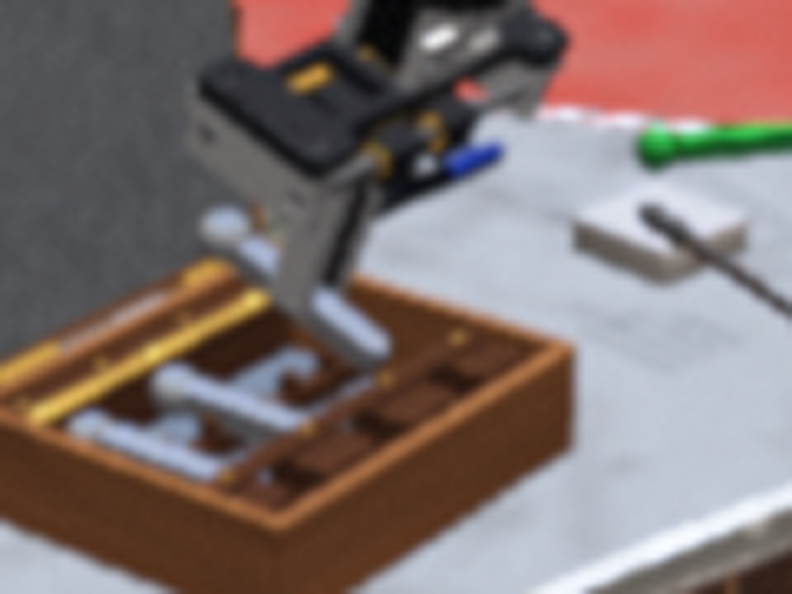

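```bash
python3 - <<'E'
from h import *
k=(-.054,.046,.0043); a=21.5; r=np.radians(a)
f=lambda bx: (bx,.0265+(bx+.0505)*np.tan(r))
b=go(*f(-.037),a,*k,v=.09,fl=8)
if not b: b=go(*f(-.0505),a,*k,v=.05,fl=20)
look('wrist','w14.png',(230,150,410,285),4.4)
E
```

```text
bx -37.0 bz 31.8 a 22 False F [-0.3  0.5 -0.9] op 0.0136 t 36.12
bx -50.5 bz 26.5 a 22 False F [ 7.6 -0.4  3.8] op 0.0135 t 36.57
```

View pics/w14.png

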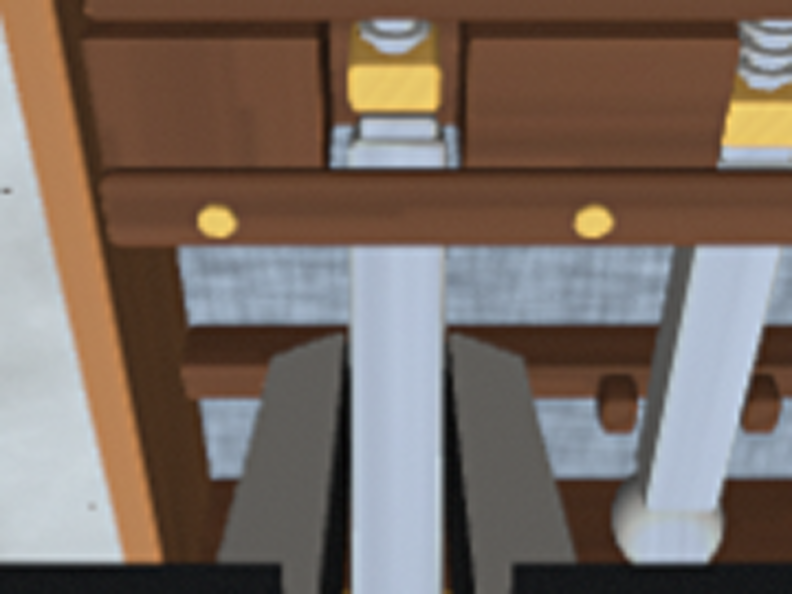

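```bash
python3 - <<'E'
from h import *
k=(-.054,.046,.0043)
p,R=pk(-.0505,.0265,21.5,*k); q,Rq=pose()
print((q-p)@np.column_stack([ex,ey,ez])*1e3, np.degrees(np.arccos((np.trace(R.T@Rq)-1)/2)))
C9=cam('wrist',pk(-.0505,.0262,21.5,-.054,.045,.015)); C14=cam('wrist',(q,Rq))
M=np.column_stack([ex,ey,ez])
f=lambda a,b:np.array([a,b])/4.4+[230,150]
for nm,px,z in [('brass push',(395,110),.0325),('brass rest',(780,147),.0325),('bridge back',(300,170),.049),('bridge front',(300,245),.049),('chamfer',(395,140),.033),('butt end',(398,118),.031)]:
    print('14',nm,((onz(C14,f(*px),z)-CASE)@M*1e3).round(1))
for nm,px,z in [('brass push',(390,133),.0325),('brass rest',(770,198),.0325),('bridge back',(300,228),.049),('bridge front',(300,306),.049),('chamfer',(395,165),.033),('butt end',(395,138),.031)]:
    print('9',nm,((onz(C9,f(*px),z)-CASE)@M*1e3).round(1))
E
```

```text
[ 5.49659087 -0.70190923  5.35067952] 0.7862315349058189
14 brass push [-46.1 -54.2  32.5]
14 brass rest [-39.6   2.3  32.5]
14 bridge back [-47.7 -66.7  49. ]
14 bridge front [-34.8 -67.3  49. ]
14 chamfer [-41.2 -54.2  33. ]
14 butt end [-43.7 -53.7  31. ]
9 brass push [-54.8 -54.2  32.5]
9 brass rest [-44.1  -2.6  32.5]
9 bridge back [-52.2 -65.1  49. ]
9 bridge front [-39.4 -65.7  49. ]
9 chamfer [-50.  -53.5  33. ]
9 butt end [-53.  -53.5  31. ]
```

```bash
python3 - <<'E'
from h import *
k=(-.054,.046,.0043); M=np.column_stack([ex,ey,ez])
p,R=pk(-.0505,.0265,21.5,*k); q,Rq=pose(); print(((q-p)@M*1e3).round(2),arm.read_state()['qd'].round(2))
arm.wait(.3)
q,Rq=pose(); print(((q-p)@M*1e3).round(2),arm.read_state()['ft_force'].round(1),arm.read_state()['tau'].round(1))
E
```

```text
[ 5.5  -0.7   5.35] [ 0.13  0.1  -0.14 -0.1   0.02  0.02]
[ 5.56 -0.69  5.31] [6.7 0.9 2.9] [ -1.2 -25.8 -23.2  -0.7   0.8  -0.1]
```

```bash
python3 - <<'E'
from h import *
k=(-.054,.046,.0043); M=np.column_stack([ex,ey,ez])
p,R=pk(-.0505,.0265,21.5,*k)
print(arm.move_straight(p,R,max_speed=.03))
q,Rq=pose(); print(((q-p)@M*1e3).round(2),arm.read_state()['ft_force'].round(1),arm.read_state()['clock'])
E
```

```text
False
[ 5.56 -0.69  5.3 ] [7.2 1.1 3. ] 37.1667
```

```bash
cat >> h.py <<'E'
import json,os
def servo(bx,bz,a,y,l,h,v=.06,fl=25,n=2,corr=np.zeros(3)):
    p,R=pk(bx,bz,a,y,l,h); M=np.column_stack([ex,ey,ez])
    for i in range(n):
        b=arm.move_straight(p+corr,R,max_speed=v,force_limit=fl)
        q,Rq=pose(); e=q-p; s=arm.read_state()
        print('bx %.1f bz %.1f a %.1f'%(bx*1e3,bz*1e3,a),b,'err',(e@M*1e3).round(1),'F',s['ft_force'].round(1),'t %.2f'%s['clock'])
        if b: break
        if np.linalg.norm(e)<.0012: break
        corr=corr-e
        if np.linalg.norm(corr)>.02: print('corr big');break
    return corr
E
python3 - <<'E'
from h import *
k=(-.054,.046,.0043); M=np.column_stack([ex,ey,ez])
c=M@np.array([-.0055,.0007,-.0053])
c=servo(-.0500,.0268,21.5,*k,corr=c,v=.04,n=3)
print((c@M*1e3).round(2))
look('wrist','w15.png',(230,150,410,285),4.4)
look('scene','s15.png',(290,150,410,240),6.6)
E
```

```text
bx -50.0 bz 26.8 a 21.5 False err [ 2.3 -0.9  2.2] F [ 8.1 -0.1  5.6] t 37.49
bx -50.0 bz 26.8 a 21.5 False err [-0.1 -0.3 -0.3] F [ 9.4 -1.7  0.9] t 37.74
[-7.76  1.65 -7.5 ]
```

View pics/w15.png

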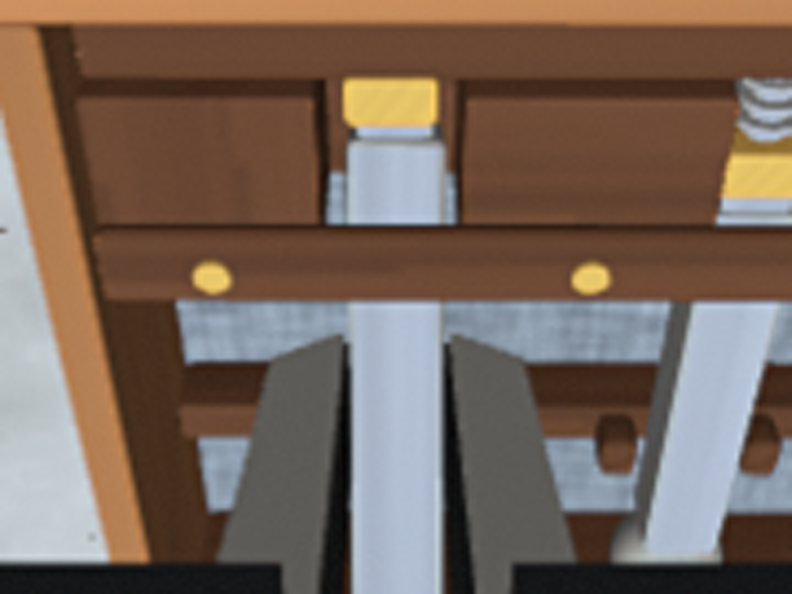

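View pics/s15.png

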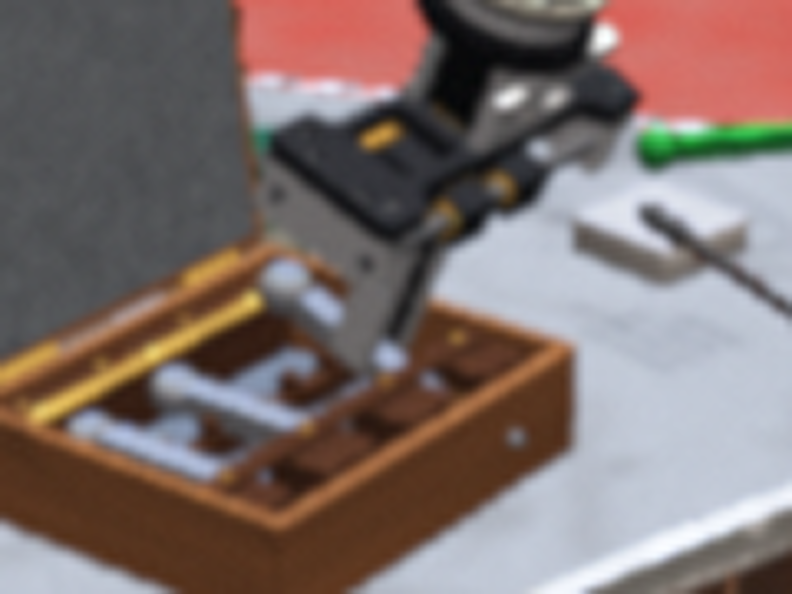

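```bash
python3 - <<'E'
from h import *
k=(-.054,.046,.0043); M=np.column_stack([ex,ey,ez])
c=M@np.array([-7.7,1.4,-7.4])*1e-3
for a,bz in ((15,.0268),(9,.0268),(4,.0266),(0,.0263)):
    c=servo(-.0502,bz,a,*k,corr=c,v=.05,n=2)
    if arm.read_state()['ft_force'][2]>12: print('Fz');break
print((c@M*1e3).round(2))
look('wrist','w16.png',(230,150,410,285),4.4)
look('scene','s16.png',(290,150,410,240),6.6)
E
```

```text
bx -50.2 bz 26.8 a 15.0 False err [ 1.2 -0.  -1.4] F [10.9 -1.4  2.6] t 38.12
bx -50.2 bz 26.8 a 15.0 False err [-1.7  0.  -1. ] F [11.7 -1.8 -1. ] t 38.37
bx -50.2 bz 26.8 a 9.0 False err [ 0.9  0.2 -0.8] F [11.  -1.2  1.6] t 38.62
bx -50.2 bz 26.8 a 9.0 False err [-1.3  0.2 -0.5] F [11.4 -1.3 -3.1] t 38.88
bx -50.2 bz 26.6 a 4.0 False err [ 0.8  0.2 -0.3] F [10.6 -1.2 -0.1] t 39.12
bx -50.2 bz 26.3 a 0.0 False err [-0.1  0.2 -0.2] F [ 8.5 -0.1  2.2] t 39.38
[-6.81  0.91 -3.63]
```

View pics/w16.png

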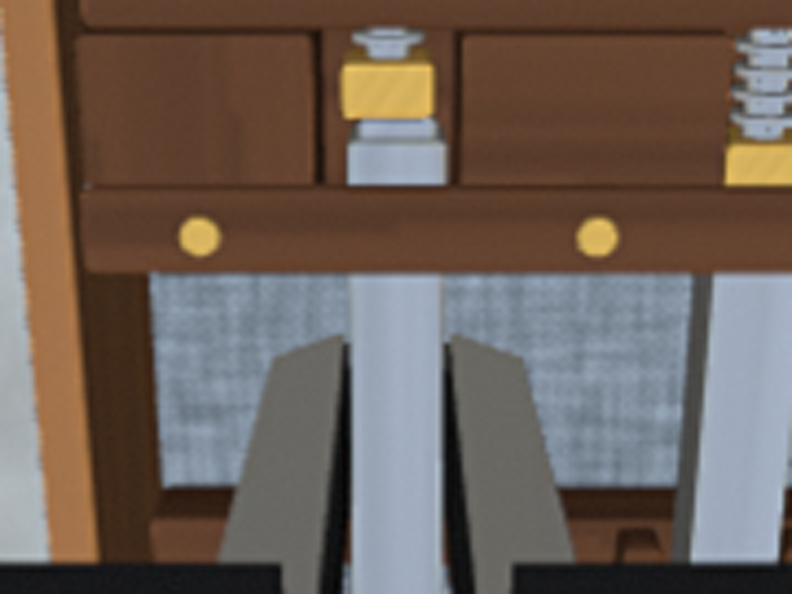

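View pics/s16.png

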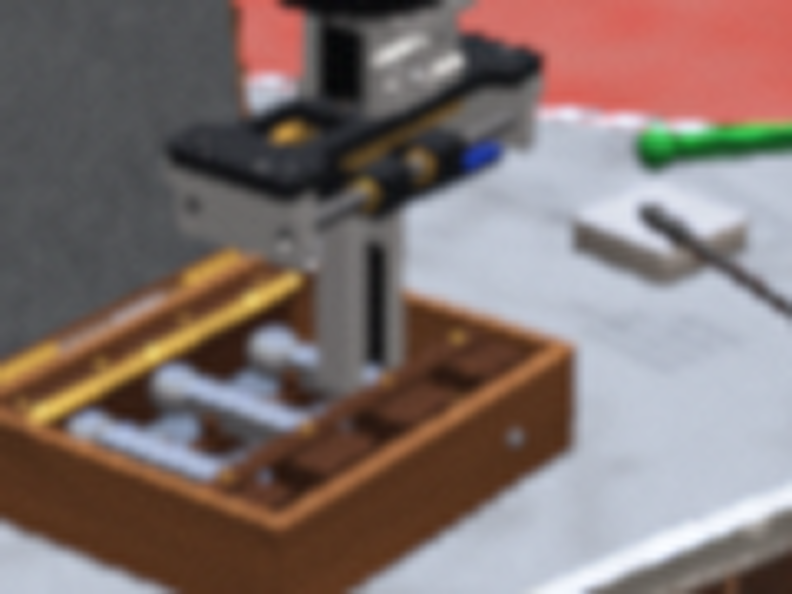

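```bash
python3 - <<'E'
from h import *
k=(-.054,.046,.0043); M=np.column_stack([ex,ey,ez])
c=M@np.array([-3.4,.9,-2.0])*1e-3
c=servo(-.0400,.0261,0,*k,corr=c,v=.05,n=1,fl=12)
c2=M@np.array([-1.,.4,-1.5])*1e-3
b=arm.move_straight(pk(-.0375,.0261,0,*k)[0]+c2,max_speed=.04,force_limit=6)
q,_=pose();print(b,((q-pk(-.0390,.026,0,*k)[0])@M*1e3).round(1),arm.read_state()['ft_force'].round(1))
look('wrist','w17.png',(230,150,410,285),4.4)
look('scene','s17.png',(290,150,410,240),6.6)
E
```

```text
bx -40.0 bz 26.1 a 0.0 False err [0.4 0.3 0. ] F [ 5.7 -0.5  1. ] t 39.90
True [-0.1  0.3  0.1] [-0.9  0.1  4.6]
```

View pics/w17.png

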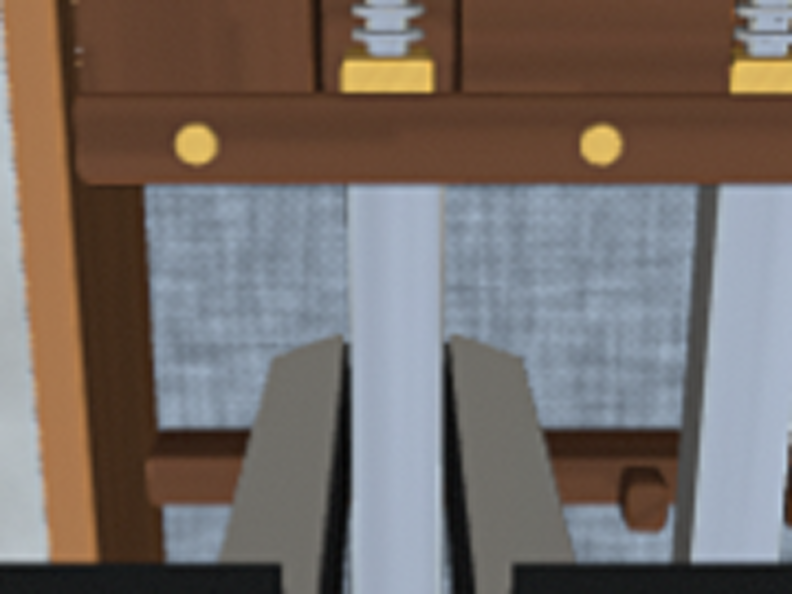

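View pics/s17.png

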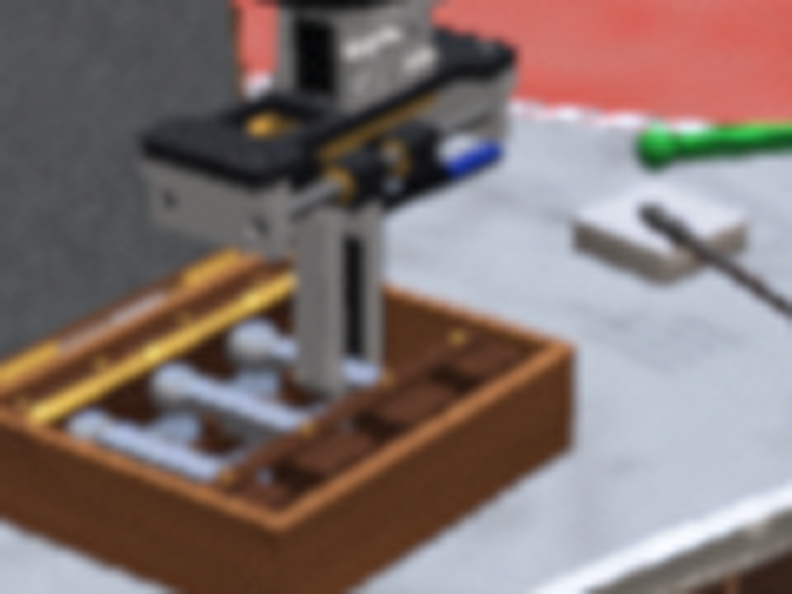

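```bash
python3 - <<'E'
from h import *
grip(.030); arm.wait(.1)
q,R=pose()
arm.move_straight(q+[0,0,.09],R,max_speed=.25)
arm.goto(cp(-.04,0,.21),Rot(YAW,10))
C=look('wrist','w18.png',(230,108,410,243),4.4)
print(pp('wrist','ball_a_center'),arm.read_state()['clock'])
E
```

```text
[([321.4, 187.4], 0.62)] 42.0417
```

View pics/w18.png

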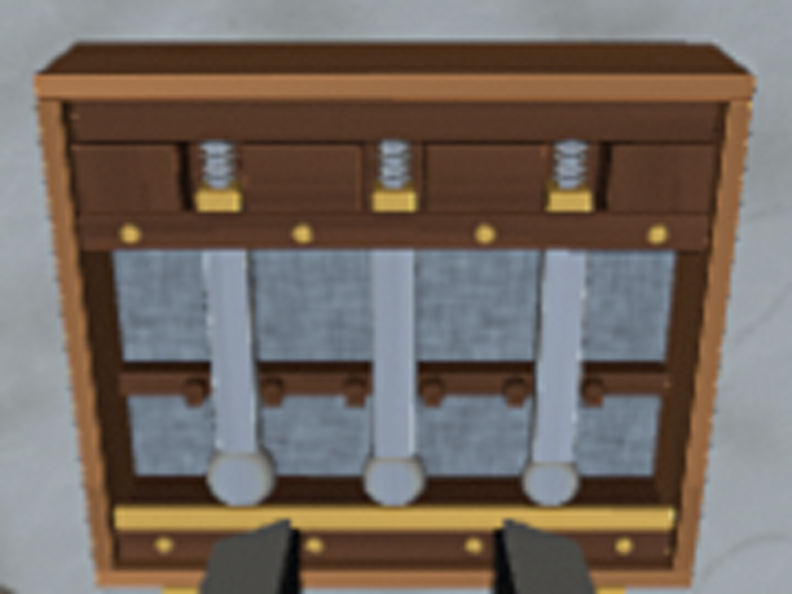

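```bash
python3 - <<'E'
from h import *
grip(.062,10)
R=Rot(YAW,33); t=T(tabpos(1.68)+R[:,2]*.010,R)
arm.goto(t-R[:,2]*.075,R)
C=look('wrist','w19.png')
P=pose()
print('pred',proj(C,tabpos(1.68)),proj(C,tabpos(1.60)),proj(C,tabpos(1.72)),pp('wrist','lid_tab'),arm.read_state()['clock'],(P[0]-t+R[:,2]*.075).round(4))
E
```

```text
pred [319.35290738 209.77781331] [319.31116944 200.32775863] [319.37268945 213.73170339] [([320.3, 208.5], 0.56)] 43.4 [-0.0009  0.0002 -0.001 ]
```

View pics/w19.png

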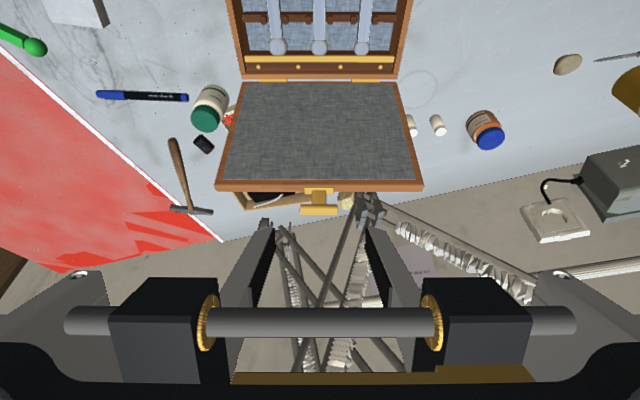

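```bash
python3 - <<'E'
from h import *
R=Rot(YAW,33); t=T(tabpos(1.68)+R[:,2]*.010,R)
b=arm.move_straight(t,R,max_speed=.12,force_limit=10)
grip(0,12); s=arm.read_state(); print(b,s['opening'],s['ft_force'].round(1))
if not b and .031<s['opening']<.037:
    for th in np.linspace(1.68,0,10)[1:]:
        R=Rot(YAW,15+18*th/1.68)
        b=arm.move_straight(T(tabpos(th)+R[:,2]*.010,R),R,max_speed=.17,force_limit=20)
        s=arm.read_state();print(round(th,2),b,round(s['opening'],4),s['ft_force'].round(1),round(s['clock'],2))
        if b: break
look('scene','s20.png',(250,120,410,240),5)
C=look('wrist','w20.png')
E
```

```text
False 0.03382547235245547 [-1.  -2.9  0.9]
1.49 False 0.0339 [-1.9 -4.8  0.9] 45.09
1.31 False 0.0337 [-2.2 -5.7  2.1] 45.46
1.12 False 0.0336 [-3.9 -5.1  1.1] 45.83
0.93 False 0.0339 [-6.1 -6.   3.3] 46.19
0.75 False 0.0339 [-8.6 -4.6  3.2] 46.56
0.56 False 0.0339 [-5.9 -5.9  1.1] 46.92
0.37 False 0.0336 [-1.3 -5.4 -2. ] 47.29
0.19 False 0.0337 [ 1.5 -5.8 -3.8] 47.66
0.0 False 0.0337 [ 1.9 -5.5 -4.1] 48.02
```

View pics/s20.png

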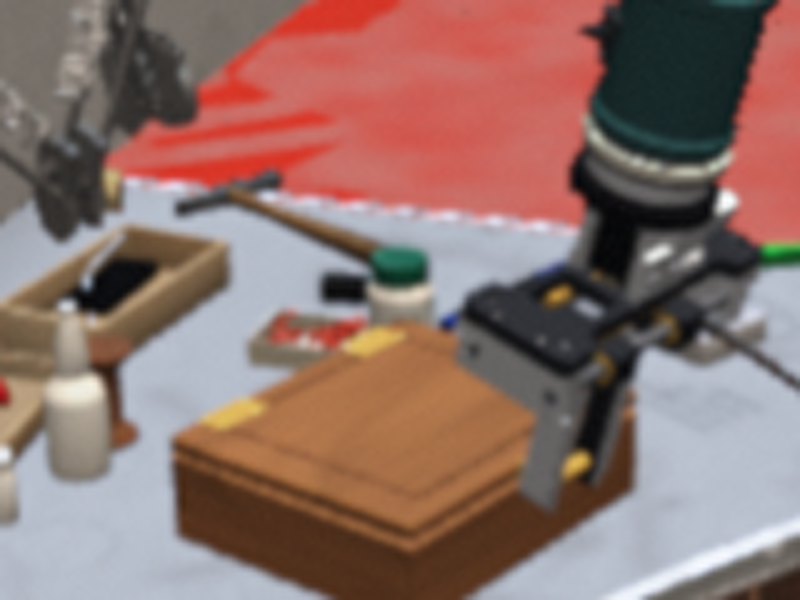

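View pics/w20.png

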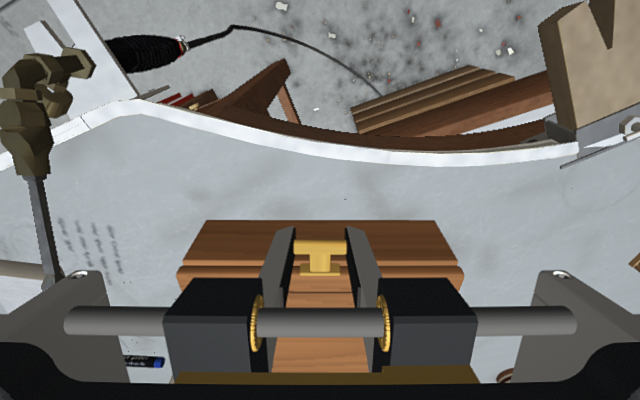

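```bash
python3 - <<'E'
from h import *
q,R=pose()
b=arm.move_straight(q+[0,0,-.008],R,max_speed=.04,force_limit=12)
print(b,tip(),arm.read_state()['ft_force'].round(1))
grip(.07)
q,R=pose()
arm.move_straight(q-R[:,2]*.06,R,max_speed=.25)
grip(0)
R=Rot(YAW,8)
arm.goto(T(cp(-.065,0,.085),R),R)
b=arm.move_straight(T(cp(-.065,0,.045),R),R,max_speed=.04,force_limit=12)
print(b,tip().round(4),arm.read_state()['ft_force'].round(1),arm.read_state()['clock'])
q,R=pose()
arm.move_straight(q+[0,0,.12]-ex*.08,R,max_speed=.25)
grip(.06)
look('scene','s21.png',(250,120,410,240),5)
C=look('wrist','w21.png'); print(arm.read_state()['clock'],pose()[0].tolist())
E
```

```text
True [ 0.47356568 -0.06738227  0.04600775] [ 1.4 -0.5  0.2]
True [ 0.513  -0.0702  0.0645] [-2.7  0.1  6.6] 51.5583
53.4167 [0.43738052734908534, -0.06313370070636107, 0.15635990641381967]
```

View pics/s21.png

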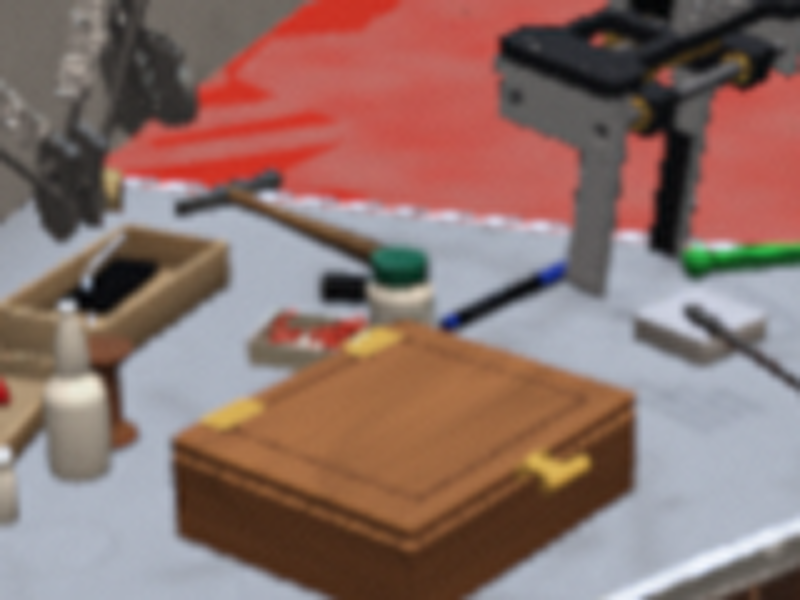

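View pics/w21.png

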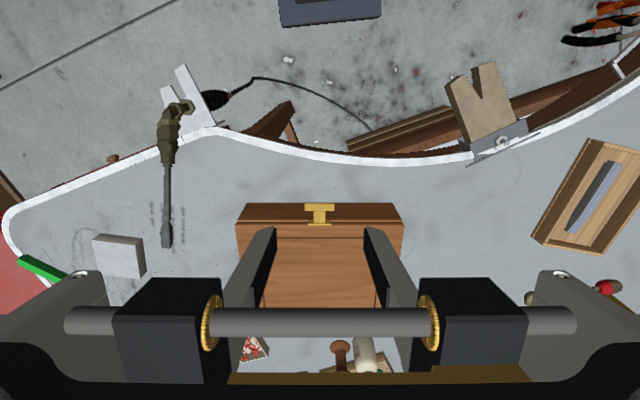

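```bash
python3 - <<'E'
from h import *
a=cv2.imread('pics/scene0.png')[120:240,250:410]
b=imaging.capture('scene')[:,:,::-1]; cv2.imwrite('pics/sc_end.png',b); b=b[120:240,250:410]
ga=cv2.cvtColor(a,6).astype(np.float32);gb=cv2.cvtColor(np.ascontiguousarray(b),6).astype(np.float32)
# region of case front/tab
for nm,(x0,y0,x1,y1) in {'lidfront':(60,80,125,110),'tab':(100,85,122,102),'casebody':(38,95,80,118)}.items():
    print(nm,cv2.phaseCorrelate(ga[y0:y1,x0:x1].copy(),gb[y0:y1,x0:x1].copy()),np.abs(ga-gb)[y0:y1,x0:x1].mean())
cv2.imwrite('pics/diff.png',cv2.resize(np.clip(np.hstack([np.abs(ga-gb)*3]),0,255),None,fx=5,fy=5))
E
```

```text
lidfront ((-0.045599584698834406, 0.05179919999819127), 1.0015040620609565) 1.7630769
tab ((0.0059902521188366364, 0.06130597698358464), 1.0098503651442352) 1.6524065
casebody ((0.5030121275533368, 0.02332814468182498), 0.9837360660235087) 1.4751552[ WARN:0@1.571] global loadsave.cpp:1063 imwrite_ Unsupported depth image for selected encoder is fallbacked to CV_8U.
```

View pics/diff.png

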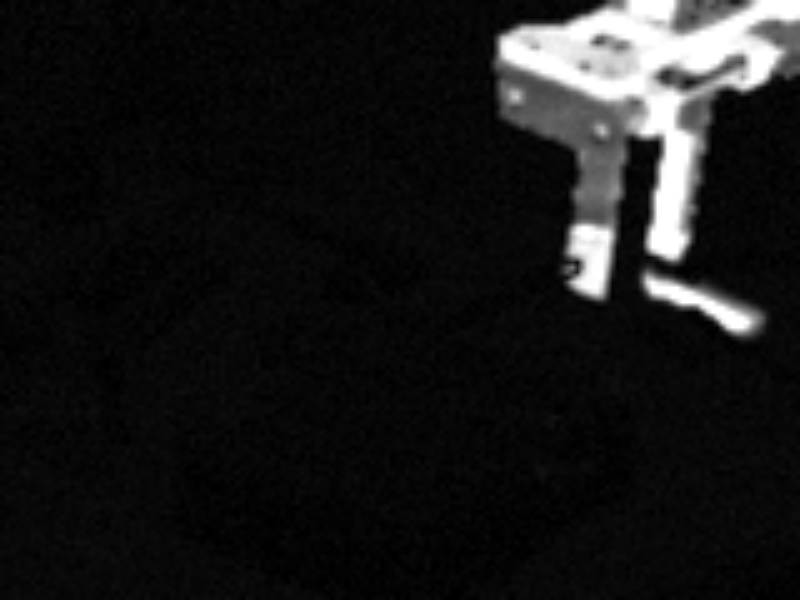

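The closed case in the scene picture matches the starting picture with no shift at the tab. The only changes are the punch gone from the block and the arm. The lid is shut and nothing else moved, so I'll hand in.

```bash
python3 - <<'E'
from h import *
print(arm.read_state()['clock']); arm.sign_off()
E
```

```text
53.4667
the job is handed in; nothing more can be done
```

The job is done and handed in at 53.5 s. The chisel-ended punch came out of the right place (place_3) and lies flat in the wooden tray. The grey ball-headed punch from the steel block is packed in its place, and the lid is shut and released. I left the green look-alike and the other two punches alone.

**Last checks**
- **Packing:** the wrist view showed all three ball heads down against the brass lip, and the three plungers in line.
- **Lid:** my press on it met its top at about the shut height (63 mm). The scene picture around the case matched the starting one, with no shift at the tab. In that region only the arm and the empty block had changed.
- **Tray and bystanders:** a scene view right after release showed the odd punch flat, and the later wrist view still shows it in the tray. The jar and pen did not move in the final picture comparison. I did not compare the graver and pumice, but the arm never worked near them.

**What disagreed**
- **Fingertips:** they end about 28.5 mm short of the stated TCP. My first pinch of the tab closed on air above the bar. I measured the offset by touching the bench and corrected for it after that.
- **Arm give:** the arm yielded about 5 mm against the plunger, so I corrected the insertion from the measured position.
- **Tray release:** the odd punch was let go about 8 mm above the tray floor, because the fingers reach below it. It landed flat.

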